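# Switch off the cell charger and clear the charged cells by size

## Task

The charging run is over. First turn both output knobs of the charger fully anticlockwise to their off stops, before you lift any cell; then put all the tall cells from the green mat into the solid-walled crate and all the short cells into the wire basket, each lying or standing inside it. Leave the little glass jar that stands among the cells where it is.

Things in the scene. Friction and masses are not known exactly. Their poses are not given: they have to be found in the camera images.
- knob_left (a joint): output knob on the charger's left half (+y side seen from the robot): angle in rad, 0 = off, the end stop reached by turning anticlockwise seen from above; grows clockwise up to 4.5. Friction holds it where it is left.
- knob_left_grip (a point): point on the left knob's upright axis at the height to grip it, 97 mm above the table. The knob is a 60 mm disc with an upright bar grip 57 mm long, 14 mm wide and 32 mm tall across its top, reaching 7 mm above and 25 mm below this point. The point's x axis lies along the bar and turns with it, and the white mark is on its -x half; at 0 the x axis is parallel to the charger's x axis.
- knob_right (a joint): output knob on the charger's right half (-y side): same as knob_left
- knob_right_grip (a point): the right knob's grip point, same knob as the left one
- charger: grey bench charger, a box 150 (x) by 200 (y) by 60 mm high, fixed; origin at the centre of its underside, z up, front towards -x. Its two knobs stand on its top at x = -22 mm, y = +52 mm (left) and -52 mm (right).
- crate: shallow solid-walled grey plastic parts crate, open at the top, outside 170 (x) by 190 (y) by 45 mm high, walls and floor 5 mm, fixed; origin at the centre of its underside, z up
- basket: shallow wire basket of steel wires, open at the top, same outside size as the crate (170 by 190 by 45 mm, walls and floor 5 mm), fixed; origin at the centre of its underside, z up
- tall_1: tall metal cell, standing: aluminium can of diameter 46 mm on a black square foot 52 by 52 by 12 mm; 110 mm high over foot and can, plus a steel terminal stud 12 mm wide and 14 mm high on top; about 0.28 kg; origin on its axis at mid-height (55 mm above its underside), z axis towards the stud. May be absent.
- tall_2: tall metal cell, standing: aluminium can of diameter 46 mm on a black square foot 52 by 52 by 12 mm; 110 mm high over foot and can, plus a steel terminal stud 12 mm wide and 14 mm high on top; about 0.28 kg; origin on its axis at mid-height (55 mm above its underside), z axis towards the stud. May be absent.
- tall_3: tall metal cell, standing: aluminium can of diameter 46 mm on a black square foot 52 by 52 by 12 mm; 110 mm high over foot and can, plus a steel terminal stud 12 mm wide and 14 mm high on top; about 0.28 kg; origin on its axis at mid-height (55 mm above its underside), z axis towards the stud. May be absent.
- short_1: short metal cell, standing: same can, foot and stud as the tall ones but only 64 mm high over foot and can (78 mm with the stud); about 0.17 kg; origin on its axis at mid-height (32 mm above its underside), z axis towards the stud. May be absent.
- short_2: short metal cell, standing: same can, foot and stud as the tall ones but only 64 mm high over foot and can (78 mm with the stud); about 0.17 kg; origin on its axis at mid-height (32 mm above its underside), z axis towards the stud. May be absent.
- short_3: short metal cell, standing: same can, foot and stud as the tall ones but only 64 mm high over foot and can (78 mm with the stud); about 0.17 kg; origin on its axis at mid-height (32 mm above its underside), z axis towards the stud. May be absent.
- jar: small glass jar, 48 mm wide, 60 mm high, standing among the cells, loose; origin at the centre of its underside. Not to be moved.
Mind the look-alikes: they are no part of the job. What is shaped like the short_2 but orange is not meant.

How it is judged:
On the way:
1. both charger knobs are turned fully anticlockwise to off (value of joint each of knob_left, knob_right below 0.1 rad), for 0.3 s.
At the end, for the whole second after the job is handed in: Both knobs within 0.1 rad of their off stop; the centre of every tall cell inside the crate's walls and of every short cell inside the basket's walls, not higher than 85 mm above the container's underside; all released (all of step 1 and x of tall_1 in the frame of crate between -0.08 and 0.08 m and y of tall_1 in the frame of crate between -0.09 and 0.09 m and z of each of tall_1, tall_2, tall_3 in the frame of crate below 0.085 m and x of tall_2 in the frame of crate between -0.08 and 0.08 m and y of tall_2 in the frame of crate between -0.09 and 0.09 m and x of tall_3 in the frame of crate between -0.08 and 0.08 m and y of tall_3 in the frame of crate between -0.09 and 0.09 m and x of short_1 in the frame of basket between -0.08 and 0.08 m and y of short_1 in the frame of basket between -0.09 and 0.09 m and z of each of short_1, short_2, short_3 in the frame of basket below 0.085 m and x of short_2 in the frame of basket between -0.08 and 0.08 m and y of short_2 in the frame of basket between -0.09 and 0.09 m and x of short_3 in the frame of basket between -0.08 and 0.08 m and y of short_3 in the frame of basket between -0.09 and 0.09 m); the robot touches nothing.
It fails at once if a cell is lifted while a knob is still on (value of joint any of knob_left, knob_right above 0.15 rad and (height (world z) of any of tall_1, tall_2, tall_3 above 0.12 m or height (world z) of any of short_1, short_2, short_3 above 0.1 m)).
It fails at once if the jar is moved more than 5 cm (distance of jar from where it was at the start of the episode above 0.05 m).
Of tall_1, tall_2, tall_3, short_1, short_2, short_3 only 4 to 6 are there at a start; the rules pass over those that are not, and their reading is None.
At some moment in a run one of short_1, short_2, short_3 may be knocked a few centimetres aside while the robot is not near it.
Once in a run the grip may slacken for a moment while it holds something.
It also fails if it takes over 210 s, if anything falls off the work surface, if the arm or the gripper's body presses on something with over 40 N, if the wrist force passes 120 N, or if a joint passes its speed limit or range.

## Robot

A 6-joint arm with a two-finger parallel gripper is mounted at the origin on the work surface. World frame = base frame: x ahead of the robot, y to its left, z up, the work surface at z = 0. Lengths are in m, angles in rad, forces in N, time in s.
With the tool pointing down it reaches from about 0.25 to 0.775 m from the base axis. Payload 4 kg.
Tool frame: the origin (TCP) lies on the front face of the gripper's body, between the roots of the fingers; the fingertips stand 73 mm ahead of it and the grasp point (between the pads) lies 54 mm ahead of it (ctrl.grip_point_offset is the distance from the TCP to the grasp point, in m); z points along the fingers, y is the direction in which the jaws open and shut (so a half turn about z gives the same grasp; the last joint's range is limited). The gripper opens to 85 mm and grips with 20 to 120 N. Pads are 22 mm wide; open, the fingers measure 114 mm over their backs; the gripper's body (76 mm by 85 mm) begins 54 mm behind the grasp point. The pads swing forward as they close: fully open they stand 13 mm farther back than shut.
Start: joints at [1.029, 0.087, 1.371, -0, 1.684, -0.103], TCP at [0.234, 0.498, 0.304] pointing down, gripper open.
Joint ranges: [-3.1, 3.1], [-0.76, 2.03], [0.27, 2.55], [-1.08, 4.22], [0.17, 2.65], [-2.57, 2.57]. Speed limits (rad/s): [2.79, 2.79, 3.14, 3.14, 3.14, 3.14].

## Interface

Orientations are given as a unit quaternion [w, x, y, z].
In Python, from rig import ctrl, optics, job gives the robot as it stands.
- The arm moves only by the tool carry_out, never from a script. Its argument "rows" is a list of rows, each a list of 5 numbers: the shift along the tool's x, y, z in m, then the turn about the tool's z in degrees, then the opening, from 0 (shut) to 1 (fully open). In form: [[tx, ty, tz, twist, grip], ...]. A call has 1 to 10 rows; each row is the pose to reach, as a shift and turn from the pose measured when the call began, along the tool's axes at that moment; what a row does not reach only later rows make up. A row lasts 1/8 s, in which the tool goes at most 62.5 mm and 10.7 degrees, less where a joint would pass 70% of its speed; a pose out of reach is approached as far as the arm can. A call with a gripper value outside its range is refused whole. The fingers move at their own pace and stop on an object; "newtons" is the grip in N (left out, the last holds). Time passes only in rows, so rows that repeat a pose let the fingers close. It gives the time, the measured TCP pose, the force and the opening at its end, in the units of the state.
- ctrl.observe(): the state, without advancing time (a new reading comes with each control period).
- optics.grab_frame(name): name is "scene" or "top" or "wrist"; returns a dict with "color" (480x640x3 uint8, red, green, blue), "fx", "fy", "cx", "cy" (pixels), "dist" ([k1, k2, p1, p2, k3] as OpenCV has them; the pictures are not rectified), "T" (4x4, takes a point from camera to world coordinates). Camera axes: x right, y up, looking along -z (the intrinsics and any distortion apply to the point x, -y, -z); pixel columns grow to the right and rows downward; lengths in m; the calibration is good to about 2 mm. A picture is of the moment at which its call begins. There is no depth.
- job.close_job(): hands the job in, once; it reports no verdict.
The state is a dict: "time_s": time; "joints": joint angles; "qd": joint speeds; "tau": joint torques, N m; "ee_pos": TCP position; "ee_rot": TCP orientation; "wrist_force": force on the tool from outside, world axes, zero at the start; "torque": the same for the moment, N m; "gripper_width": opening from 0.0 (shut) to 1.0 (fully open).
Only numpy, scipy, OpenCV 4.12 (cv2) and the standard library are available. Lean on these libraries where they do the work, as an engineer would, in place of code of your own. Each camera call takes 0.05 s, during which the arm holds its last target.

## Working session

There is one attempt and no reset: what is moved stays moved. The work goes in short steps, Python scripts to look and compute and a tool call to move; the robot and the scene stay as the last step left them, time stands still between calls to the robot, and variables do not carry over. Pictures are saved under pics/ and viewed, and the job is handed in when it is done.

Besides the shell and the picture viewer there is one more tool, called after ">>>" by a JSON object that holds its "op" and its "data". carry_out: Moves the arm, as the interface text tells. Its arguments: {"type":"object","properties":{"rows":{"type":"array","items":{"type":"array","items":{"type":"number"}}},"newtons":{"type":"number"}},"required":["rows"]}

```bash
ls; mkdir -p pics
cat > h.py <<'E'
import numpy as np, cv2
from rig import ctrl, optics, job
def snap(cam,name):
    f=optics.grab_frame(cam); cv2.imwrite(f'pics/{name}.png',f['color'][:,:,::-1]); np.savez(f'pics/{name}.npz',**{k:np.array(v) for k,v in f.items()}); return f
def load(name): return dict(np.load(f'pics/{name}.npz'))
def K(f): return np.array([[f['fx'],0,f['cx']],[0,f['fy'],f['cy']],[0,0,1.]],float)
def ray(f,u,v):
    p=cv2.undistortPoints(np.array([[[u,v]]],float),K(f),np.array(f['dist'],float))[0,0]
    T=np.array(f['T']); d=T[:3,:3]@np.array([p[0],-p[1],-1.]); return T[:3,3],d
def at(f,u,v,z):
    o,d=ray(f,u,v); return o+d*(z-o[2])/d[2]
def proj(f,P):
    T=np.array(f['T']); P=np.atleast_2d(P).astype(float); c=(P-T[:3,3])@T[:3,:3]
    c=c*[1,-1,-1]; return cv2.projectPoints(c,np.zeros(3),np.zeros(3),K(f),np.array(f['dist'],float))[0][:,0]
E
python3 - <<'E'
from h import *
for c in('scene','top','wrist'):
    f=snap(c,c+'0'); print(c,f['fx'],f['dist'],np.round(f['T'],3).tolist())
print(ctrl.observe())
E
```

```text
pics
scene 460.91134650633023 [-0.02400736  0.          0.          0.          0.        ] [[-0.045, -0.827, 0.561, 1.056], [0.999, -0.039, 0.022, 0.046], [0.004, 0.561, 0.828, 0.951], [0.0, 0.0, 0.0, 1.0]]
top 599.2637322875839 [-0.12003049  0.          0.          0.          0.        ] [[0.007, 0.997, -0.08, 0.369], [-1.0, 0.007, 0.005, 0.06], [0.006, 0.08, 0.997, 1.351], [0.0, 0.0, 0.0, 1.0]]
wrist 418.792236195039 [-0.08427807  0.          0.          0.          0.        ] [[0.426, -0.868, -0.256, 0.169], [0.905, 0.408, 0.123, 0.53], [-0.002, -0.284, 0.959, 0.373], [0.0, 0.0, 0.0, 1.0]]
{'time_s': 0.15, 'joints': array([ 1.02887704e+00,  8.78208868e-02,  1.37192984e+00, -2.44177030e-05,
        1.68360514e+00, -1.03104486e-01]), 'qd': array([-2.86790777e-04, -3.74903871e-03, -2.18935249e-03,  1.72119593e-03,
        8.84915190e-04, -5.09079802e-05]), 'tau': array([ 1.61737498e-03, -3.52372956e+01, -3.13681161e+01, -6.96274356e-05,
        8.09288991e-03,  2.93391577e-05]), 'ee_pos': array([0.2335529 , 0.49765945, 0.30297688]), 'ee_rot': array([-2.67918702e-04,  2.17652512e-01,  9.76025925e-01, -8.39999789e-04]), 'wrist_force': array([-0.93613662, -0.76080149, -0.25845603]), 'torque': array([ 0.06983404, -0.01490922, -0.05791876]), 'gripper_width': 0.9992567335760292}
```

View pics/top0.png

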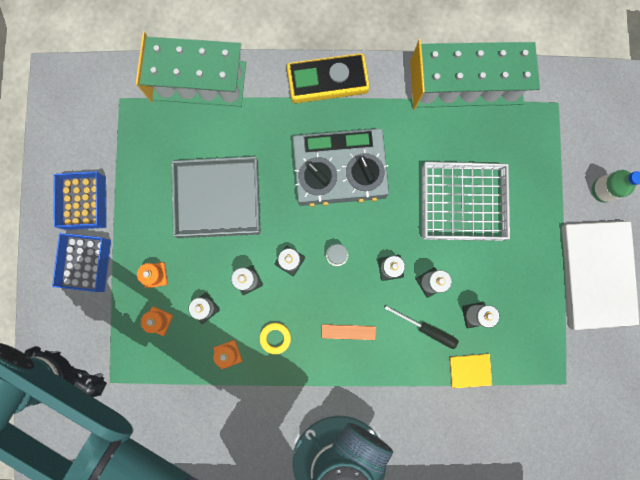

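View pics/scene0.png

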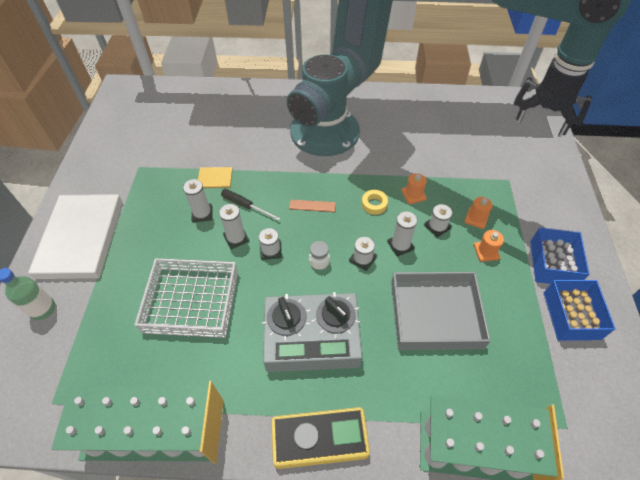

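View pics/wrist0.png

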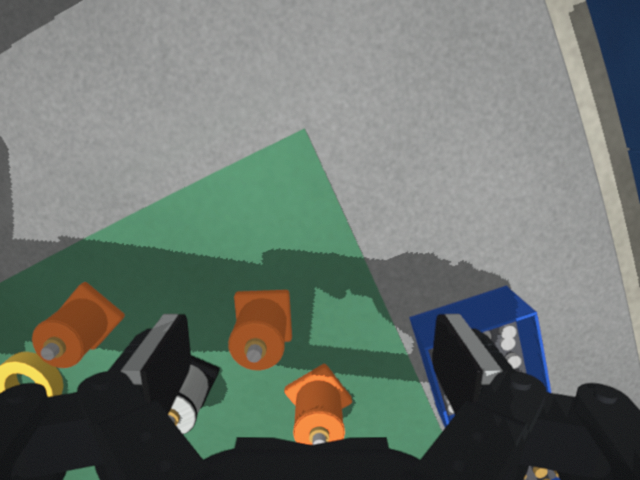

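Run:
```python
from h import *
i=cv2.imread('pics/top0.png')
cv2.imwrite('pics/c1.png',cv2.resize(i[235:345,170:340],None,fx=4.7,fy=4.7,interpolation=3))
cv2.imwrite('pics/c2.png',cv2.resize(i[235:345,360:520],None,fx=5,fy=5,interpolation=3))
cv2.imwrite('pics/c3.png',cv2.resize(i[120:215,280:400],None,fx=6,fy=6,interpolation=3))
```

```text
(no output)
```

View pics/c1.png

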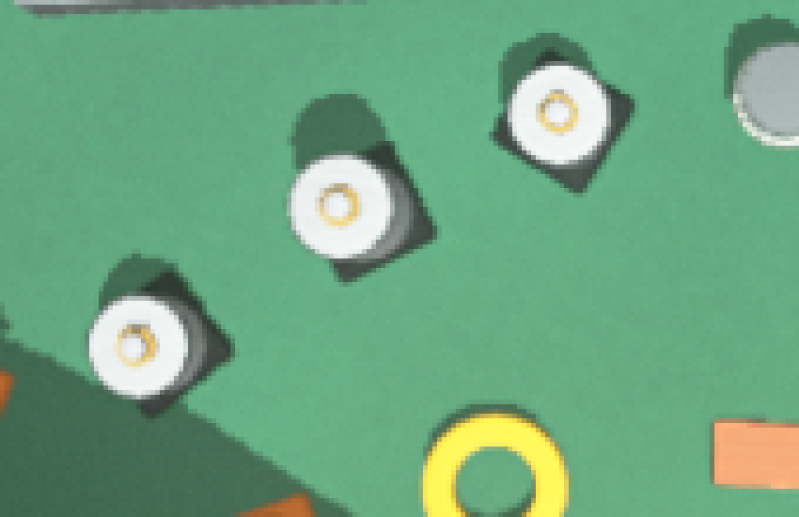

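View pics/c2.png

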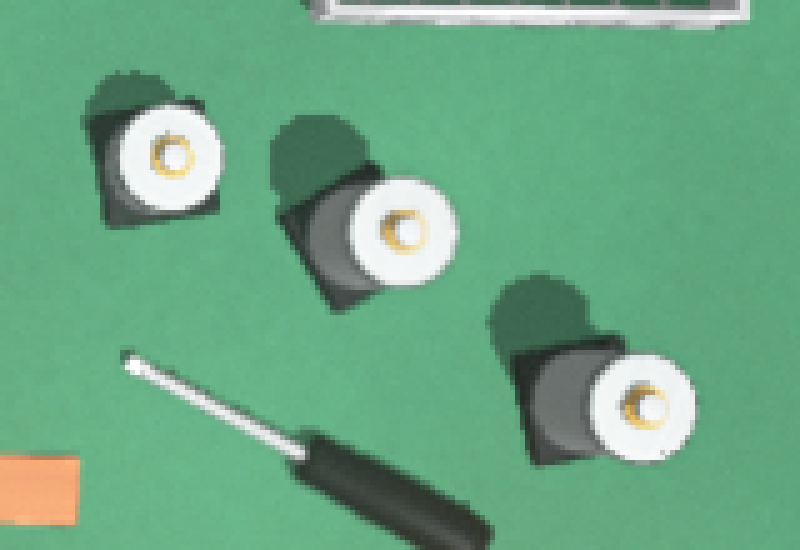

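View pics/c3.png

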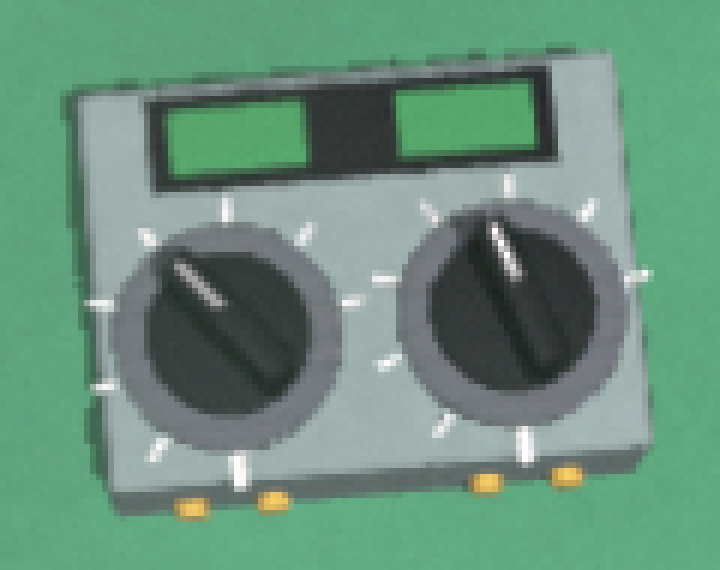

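Run:
```python
from h import *
f=load('top0')
c1=lambda x,y:(170+(x+.5)/4.7-.5,235+(y+.5)/4.7-.5)
c2=lambda x,y:(360+(x+.5)/5-.5,235+(y+.5)/5-.5)
c3=lambda x,y:(280+(x+.5)/6-.5,120+(y+.5)/6-.5)
P=lambda p,z:np.round(at(f,*p,z)[:2],4)
for n,p,h in[('A',c1(138,347),.064),('B',c1(341,207),.11),('C',c1(560,114),.064),('D',c2(172,158),.064),('E',c2(404,231),.11),('F',c2(643,408),.11)]:
    print(n,P(p,.064),P(p,.11))
print('jar',P((336.5,255),.06))
for n,p,q in[('A',c1(170,270),c1(232,352)),('B',c1(437,235),c1(347,282)),('C',c1(635,105),c1(582,193)),('D',c2(88,118),c2(108,228)),('E',c2(280,215),c2(338,310)),('F',c2(512,352),c2(533,465))]:
    a,b=at(f,*p,.012),at(f,*q,.012); d=b-a; print(n,'edge len',np.linalg.norm(d).round(3),'yaw mod90',np.degrees(np.arctan2(d[1],d[0]))%90)
cor=[P(c3(*p),.06) for p in[(75,92),(612,52),(652,447),(112,495)]]; print('charger',cor,np.mean(cor,0))
for a,b in[(0,1),(3,2)]:
    d=cor[b]-cor[a]; print(np.linalg.norm(d),np.degrees(np.arctan2(d[1],d[0]))+90)
for a,b in[(3,0),(2,1)]:
    d=cor[b]-cor[a]; print(np.linalg.norm(d),np.degrees(np.arctan2(d[1],d[0])))
# bar: centreline ends at top z .104
for n,a,b,g in[('L',(178,262),(278,378),(227,335)),('R',(483,228),(548,372),(515,312))]:
    a,b=at(f,*c3(*a),.104),at(f,*c3(*b),.104); d=a-b; print(n,np.linalg.norm(d),'mark dir',np.degrees(np.arctan2(d[1],d[0])),'mid',(a+b)/2, 'disc', P(c3(*g),.066))
print('crate',[P(p,.045) for p in[(172,159),(257,157),(260,234),(174,236)]])
print('basket',[P(p,.045) for p in[(422,162),(508,164),(509,239),(421,238)]])
```

```text
A [0.3408 0.3055] [0.3418 0.2968]
B [0.4056 0.2133] [0.4043 0.2078]
C [0.449  0.1135] [0.4461 0.1116]
D [ 0.4347 -0.1134] [ 0.4324 -0.1072]
E [ 0.4038 -0.2141] [ 0.4025 -0.2043]
F [ 0.3275 -0.3186] [ 0.329 -0.305]
jar [0.4583 0.0107]
A edge len 0.049 yaw mod90 38.15655765580044
B edge len 0.048 yaw mod90 28.05319565020983
C edge len 0.049 yaw mod90 59.45339436863051
D edge len 0.05 yaw mod90 10.307866537589206
E edge len 0.05 yaw mod90 31.52840937100811
F edge len 0.051 yaw mod90 10.397976730094115
charger [array([0.7229, 0.1095]), array([ 0.74  , -0.0882]), array([ 0.5925, -0.102 ]), array([0.5732, 0.0944])] [0.65715  0.003425]
0.1984381515737334 4.943477194058758
0.19734601592127465 5.612370246606488
0.15045962913685512 5.759852111784126
0.14814415277019877 5.3449949926708635
L 0.05444146296145383 mark dir 40.6957149178127 mid [0.62888897 0.05302013 0.104     ] disc [0.6312 0.0531]
R 0.05634340654247414 mark dir 23.947956287310152 mid [ 0.63703393 -0.0483938   0.104     ] disc [ 0.6407 -0.0515]
crate [array([0.6713, 0.3778]), array([0.6762, 0.1875]), array([0.5043, 0.178 ]), array([0.4986, 0.3679])]
basket [array([ 0.6684, -0.1799]), array([ 0.6672, -0.3757]), array([ 0.4976, -0.3737]), array([ 0.4982, -0.1759])]
```

```bash
cat >> h.py <<'E'
from scipy.spatial.transform import Rotation as Ro
def mv(*goals, s=None):
    """goals: (x,y,zgrasp,yaw of tool x deg or None)"""
    s=s or ctrl.observe(); q=s['ee_rot']; R=Ro.from_quat([q[1],q[2],q[3],q[0]]).as_matrix()
    y0=np.degrees(np.arctan2(R[1,0],R[0,0]))
    print('t',round(s['time_s'],2),'tcp',np.round(s['ee_pos'],4),'yaw',round(y0,2),'q',np.round(np.degrees(s['joints']),1),'tilt',np.round(R[:,2],4),'F',np.round(s['wrist_force'],1),'w',round(s['gripper_width'],3))
    for x,y,z,yw in goals:
        d=R.T@(np.array([x,y,z+.054])-s['ee_pos'])
        tw=0 if yw is None else -((yw-y0+180)%360-180)
        print(np.round(d,4).tolist(),round(tw,1))
E
python3 -c "
from h import *
mv((.6302,.0531,.2,40.7),(.6302,.0531,.097,40.7))"
```

```text
t 0.15 tcp [0.2336 0.4977 0.303 ] yaw 154.86 q [59.   5.  78.6 -0.  96.5 -5.9] tilt [-9.0e-04 -1.5e-03 -1.0e+00] F [-0.9 -0.8 -0.3] w 0.999
[-0.548, -0.2338, 0.0493] 114.2
[-0.548, -0.2336, 0.1523] 114.2
```

>>> {"op": "carry_out", "data": {"rows": [[-0.548,-0.234,0.049,114.2,0.5],[-0.548,-0.234,0.049,114.2,0.5],[-0.548,-0.234,0.049,114.2,0.5],[-0.548,-0.234,0.049,114.2,0.5],[-0.548,-0.234,0.049,114.2,0.5],[-0.548,-0.234,0.049,114.2,0.5],[-0.548,-0.234,0.049,114.2,0.5],[-0.548,-0.234,0.049,114.2,0.5],[-0.548,-0.234,0.049,114.2,0.5],[-0.548,-0.234,0.049,114.2,0.5]], "newtons": 40}}

```text
time_s: 1.4
ee_pos: [0.6314, 0.0501, 0.2528]
ee_rot: [0.0, 0.917, 0.398, -0.002]
wrist_force: [-0.2, 1.5, 0.6]
gripper_width: 0.499
```

```bash
python3 -c "
from h import *
snap('wrist','w1')
mv((.6302,.0531,.15,40.7),(.6302,.0531,.097,40.7))"
```

```text
t 1.45 tcp [0.6332 0.0471 0.2519] yaw 46.51 q [-0.8 16.7 70.8 -0.3 92.6 42.7] tilt [-0.0011 -0.0049 -1.    ] F [ 1.9 -2.2 -0.6] w 0.495
[0.0025, -0.0065, 0.0479] 5.8
[0.0027, -0.0066, 0.1009] 5.8
```

View pics/w1.png

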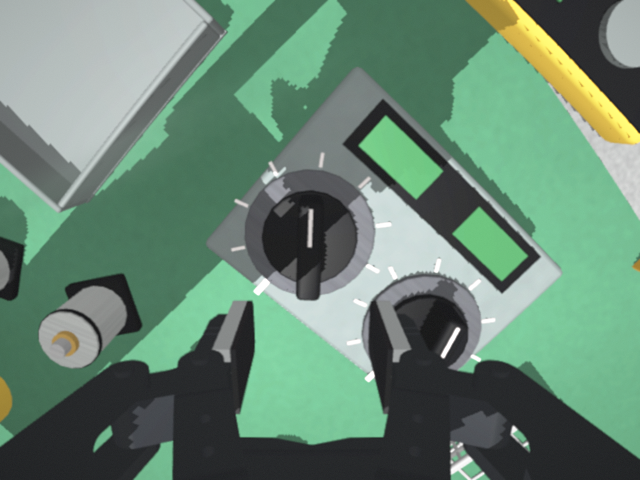

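```bash
python3 -c "
from h import *
f=load('w1')
print(proj(f,[[.6302,.0531,.104],[.6302,.0531,.072],[.640,-.0505,.072]]))
a=np.radians(40.7);d=np.array([np.cos(a),np.sin(a),0])
c=np.array([.6302,.0531,.104])
print(proj(f,[c+.0285*d,c-.0285*d]))
for p in [(308,255),(310,228)]: print(at(f,*p,.104))
a,b=at(f,311,208,.104),at(f,308,270,.104);print(np.degrees(np.arctan2(*(a-b)[1::-1])))
"
```

```text
[[307.33757339 256.71285554]
 [307.77384401 240.58370433]
 [423.14882065 338.31047046]]
[[312.95785991 206.03356309]
 [302.11360043 303.86903008]]
[0.63114518 0.05357244 0.104     ]
[0.64242083 0.06397991 0.104     ]
44.13010803745196
```

>>> {"op": "carry_out", "data": {"rows": [[0.0025,-0.0065,0.04,3.5,0.5],[0.0025,-0.0065,0.06,3.5,0.5],[0.0025,-0.0065,0.1,3.5,0.5],[0.0025,-0.0065,0.1,3.5,0.5],[0.0025,-0.0065,0.1,3.5,0.5],[0.0025,-0.0065,0.1,3.5,0],[0.0025,-0.0065,0.1,3.5,0],[0.0025,-0.0065,0.1,3.5,0],[0.0025,-0.0065,0.1,3.5,0],[0.0025,-0.0065,0.1,3.5,0]], "newtons": 40}}

```text
time_s: 2.7
ee_pos: [0.6312, 0.0525, 0.1542]
ee_rot: [0.003, 0.93, 0.366, 0.0]
wrist_force: [0.6, -1.6, 5.9]
gripper_width: 0.152
```

```bash
python3 -c "
from h import *
mv((.6302,.0531,.097,185.4),(.6302,.0531,.097,189.4))"
```

```text
t 2.7 tcp [0.6312 0.0525 0.1542] yaw 43.0 q [-0.2 19.4 78.6 -0.3 81.8 46.8] tilt [ 0.0031 -0.0054 -1.    ] F [ 0.6 -1.6  5.9] w 0.152
[-0.0003, -0.0011, 0.0032] -142.4
[-0.0003, -0.0011, 0.0032] -146.4
```

>>> {"op": "carry_out", "data": {"rows": [[0,0,0,-8,0],[0,0,0,-16,0],[0,0,0,-24,0],[0,0,0,-32,0],[0,0,0,-40,0],[0,0,0,-48,0],[0,0,0,-56,0],[0,0,0,-64,0],[0,0,0,-72,0],[0,0,0,-72,0]]}}

```text
time_s: 3.95
ee_pos: [0.631, 0.0525, 0.1542]
ee_rot: [0.003, 0.538, 0.843, -0.001]
wrist_force: [-0.8, 0.2, 0.1]
gripper_width: 0.15
```

```bash
python3 -c "
from h import *
print(ctrl.observe()['torque'])
mv((.6302,.0531,.097,185.4),(.6302,.0531,.097,189.4))"
```

```text
[-0.0390511   0.03592974  0.04869412]
t 3.95 tcp [0.631  0.0525 0.1542] yaw 114.91 q [ -0.2  19.4  78.6  -0.3  81.8 -25.1] tilt [ 0.0026 -0.0052 -1.    ] F [-0.8  0.2  0.1] w 0.15
[0.0009, -0.0005, 0.0032] -70.5
[0.0009, -0.0005, 0.0032] -74.5
```

>>> {"op": "carry_out", "data": {"rows": [[0,0,0,-10,0],[0,0,0,-20,0],[0,0,0,-30,0],[0,0,0,-40,0],[0,0,0,-50,0],[0,0,0,-58,0],[0,0,0,-64,0],[0,0,0,-68,0],[0,0,0,-71,0],[0,0,0,-71,0]]}}

```text
time_s: 5.2
ee_pos: [0.631, 0.0523, 0.1543]
ee_rot: [0.001, -0.05, 0.999, -0.003]
wrist_force: [-0.4, -1.8, 0.6]
gripper_width: 0.155
```

```bash
python3 -c "
from h import *
print(ctrl.observe()['torque'])
mv((.6302,.0531,.097,185.4),(.6302,.0531,.097,189.4))"
```

```text
[-0.05698705  0.01090766 -0.49540994]
t 5.2 tcp [0.631  0.0523 0.1543] yaw -174.3 q [ -0.3  19.4  78.6  -0.3  81.8 -95.9] tilt [ 0.0024 -0.0051 -1.    ] F [-0.4 -1.8  0.6] w 0.155
[0.0007, 0.0008, 0.0033] 0.3
[0.0007, 0.0008, 0.0033] -3.7
```

>>> {"op": "carry_out", "data": {"rows": [[0,0,0,-2,0],[0,0,0,-3,0],[0,0,0,-3,0]]}}

```text
time_s: 5.58
ee_pos: [0.6309, 0.0523, 0.1543]
ee_rot: [0.001, -0.075, 0.997, -0.002]
wrist_force: [-1.1, -0.5, 1.3]
gripper_width: 0.155
```

```bash
python3 -c "
from h import *
print(ctrl.observe()['torque'])
mv((.6302,.0531,.097,185.4),(.6302,.0531,.097,189.4))"
```

```text
[-0.00438348  0.2052779  -1.52361222]
t 5.58 tcp [0.6309 0.0523 0.1543] yaw -171.41 q [ -0.3  19.4  78.6  -0.3  81.8 -98.8] tilt [ 0.0021 -0.0048 -1.    ] F [-1.1 -0.5  1.3] w 0.155
[0.0005, 0.0009, 0.0033] 3.2
[0.0005, 0.0009, 0.0033] -0.8
```

>>> {"op": "carry_out", "data": {"rows": [[0,0,0,2,0],[0,0,0,2,0.5],[0,0,0,2,0.5],[0,0,0,2,0.5],[0,0,-0.06,2,0.5],[0,0,-0.1,2,0.5],[0,0,-0.1,2,0.5]]}}

```text
time_s: 6.45
ee_pos: [0.6324, 0.0529, 0.2601]
ee_rot: [0.006, -0.058, 0.998, -0.003]
wrist_force: [-0.4, 0.8, 0.0]
gripper_width: 0.498
```

```bash
python3 -c "
from h import *
snap('top','t2')
i=cv2.imread('pics/t2.png')
mv((.640,-.0505,.2,25),(.64,-.0505,.097,25))"
```

```text
t 6.5 tcp [0.6314 0.0529 0.2569] yaw -173.37 q [ -0.2  16.2  70.9  -0.3  92.6 -96.9] tilt [ 0.0071 -0.0049 -1.    ] F [ 0.8 -0.   0.3] w 0.501
[0.0034, -0.1037, 0.0035] 161.6
[0.0041, -0.1031, 0.1065] 161.6
```

>>> {"op": "carry_out", "data": {"rows": [[0.003,-0.103,0.003,100,0.5],[0.003,-0.103,0.003,100,0.5],[0.003,-0.103,0.003,100,0.5],[0.003,-0.103,0.003,100,0.5],[0.003,-0.103,0.003,100,0.5],[0.003,-0.103,0.003,100,0.5],[0.003,-0.103,0.003,100,0.5],[0.003,-0.103,0.003,100,0.5],[0.003,-0.103,0.003,100,0.5],[0.003,-0.103,0.003,100,0.5]]}}

```text
time_s: 7.75
ee_pos: [0.6396, -0.0496, 0.2517]
ee_rot: [0.002, 0.728, 0.685, -0.0]
wrist_force: [-0.6, 0.6, -0.2]
gripper_width: 0.498
```

```bash
python3 -c "
from h import *
snap('top','t3');snap('wrist','w3')
i=cv2.imread('pics/w3.png')
mv((.640,-.0505,.2,25),(.64,-.0505,.097,25))"
```

```text
t 7.85 tcp [ 0.6397 -0.0496  0.2519] yaw 86.66 q [-9.4 17.4 69.9 -0.2 92.5 -6.1] tilt [ 0.003  -0.0042 -1.    ] F [0.2 0.  0.4] w 0.499
[-0.0008, 0.0004, -0.0021] 61.7
[-0.0004, 0.0001, 0.1009] 61.7
```

View pics/w3.png

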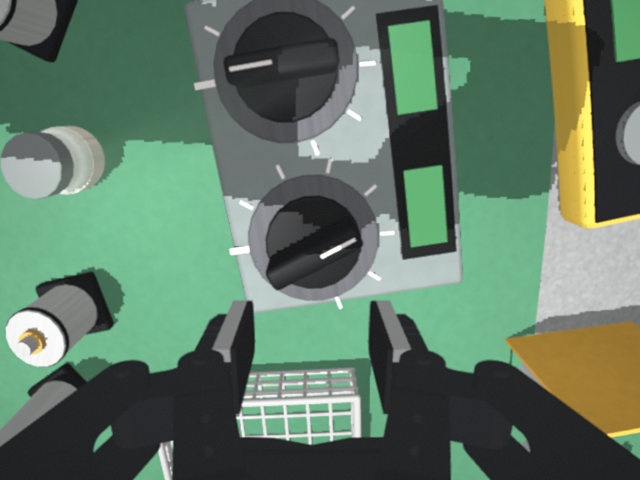

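```bash
python3 -c "
from h import *
f=load('w3')
def a(p,q):
  a,b=at(f,*p,.104),at(f,*q,.104);print(a,np.degrees(np.arctan2(*(a-b)[1::-1])))
a((355,238),(320,257)); a((228,68),(272,63)); a((228,68),(335,50))
print(at(f,205,86,.06)[:2], at(f,240,251,.06)[:2])
"
```

```text
[ 0.6648151  -0.03888107  0.104     ] 26.195587335287634
[0.60592553 0.05161444 0.104     ] -178.0092945804257
[0.60592553 0.05161444 0.104     ] -174.7763970341192
[0.58336739 0.04805968] [ 0.59333529 -0.05570852]
```

>>> {"op": "carry_out", "data": {"rows": [[-0.001,0,0,60,0.5],[-0.001,0,0,60,0.5],[-0.001,0,0,60,0.5],[-0.001,0,0,60,0.5],[-0.001,0,0,60,0.5],[-0.001,0,0,60,0.5],[-0.001,0,0,60,0.5]]}}

```text
time_s: 8.72
ee_pos: [0.6392, -0.0506, 0.2505]
ee_rot: [0.002, 0.973, 0.232, -0.0]
wrist_force: [-0.3, 0.1, 0.0]
gripper_width: 0.499
```

```bash
python3 -c "
from h import *
mv((.640,-.0505,.2,25),(.64,-.0505,.097,25))"
```

```text
t 8.72 tcp [ 0.6392 -0.0506  0.2505] yaw 26.79 q [-9.5 17.5 70.  -0.2 92.5 53.7] tilt [ 7.0e-04 -3.8e-03 -1.0e+00] F [-0.3  0.1  0. ] w 0.499
[0.0007, 0.0003, -0.0035] 1.8
[0.0008, -0.0001, 0.0995] 1.8
```

>>> {"op": "carry_out", "data": {"rows": [[0.001,0,0.05,0,0.5],[0.001,0,0.098,0,0.5],[0.001,0,0.098,0,0.5],[0.001,0,0.098,0,0.5],[0.001,0,0.098,0,0],[0.001,0,0.098,0,0],[0.001,0,0.098,0,0],[0.001,0,0.098,0,0],[0.001,0,0.098,0,0]]}}

```text
time_s: 9.85
ee_pos: [0.6409, -0.0511, 0.1535]
ee_rot: [0.003, 0.973, 0.232, 0.001]
wrist_force: [2.2, -3.2, 2.6]
gripper_width: 0.156
```

>>> {"op": "carry_out", "data": {"rows": [[0,0,0,-8,0],[0,0,0,-16,0],[0,0,0,-24,0],[0,0,0,-32,0],[0,0,0,-40,0],[0,0,0,-48,0],[0,0,0,-56,0],[0,0,0,-64,0],[0,0,0,-72,0],[0,0,0,-80,0]]}}

```text
time_s: 11.1
ee_pos: [0.6409, -0.0512, 0.1535]
ee_rot: [0.003, 0.595, 0.804, -0.001]
wrist_force: [1.2, -2.6, 1.6]
gripper_width: 0.152
```

```bash
python3 -c "
from h import *
print(ctrl.observe()['torque'])
mv((.6400,-.0505,.097,185.4),(.6400,-.0505,.097,189.4))"
```

```text
[-0.42436138 -0.25618412 -0.01766668]
t 11.1 tcp [ 0.6409 -0.0512  0.1535] yaw 107.03 q [ -9.5  20.6  77.2  -0.3  82.  -26.5] tilt [ 0.0032 -0.0053 -1.    ] F [ 1.2 -2.6  1.6] w 0.152
[0.0009, -0.0006, 0.0025] -78.4
[0.0009, -0.0006, 0.0025] -82.4
```

>>> {"op": "carry_out", "data": {"rows": [[0,0,0,-10,0],[0,0,0,-20,0],[0,0,0,-30,0],[0,0,0,-40,0],[0,0,0,-50,0],[0,0,0,-60,0],[0,0,0,-69,0],[0,0,0,-76,0],[0,0,0,-80,0],[0,0,0,-82,0]]}}

```text
time_s: 12.35
ee_pos: [0.6409, -0.0512, 0.1535]
ee_rot: [0.002, -0.078, 0.997, -0.002]
wrist_force: [2.1, -1.8, 0.6]
gripper_width: 0.154
```

```bash
python3 -c "
from h import *
print(ctrl.observe()['torque'])
mv((.6400,-.0505,.097,185.4),(.6400,-.0505,.097,189.4))"
```

```text
[-0.25033333 -0.31132823 -1.60139339]
t 12.35 tcp [ 0.6409 -0.0512  0.1535] yaw -171.11 q [  -9.5   20.6   77.2   -0.2   82.  -108.4] tilt [ 0.0034 -0.0046 -1.    ] F [ 2.1 -1.8  0.6] w 0.154
[0.0008, 0.0009, 0.0025] 3.5
[0.0008, 0.0009, 0.0025] -0.5
```

>>> {"op": "carry_out", "data": {"rows": [[0,0,0,2,0],[0,0,0,2,0.5],[0,0,0,2,0.5],[0,0,0,2,0.5],[0,0,-0.06,2,0.5],[0,0,-0.12,2,0.5],[0,0,-0.18,2,0.5],[-0.12,0,-0.18,2,0.5],[-0.12,0,-0.18,2,0.5]]}}

```text
time_s: 13.48
ee_pos: [0.7599, -0.0315, 0.3372]
ee_rot: [0.004, -0.06, 0.998, -0.003]
wrist_force: [1.3, 0.0, -0.9]
gripper_width: 0.502
```

```bash
python3 -c "
from h import *
snap('top','t4');snap('wrist','w4');snap('scene','s4')
mv()
i=cv2.imread('pics/s4.png')
cv2.imwrite('pics/c4.png',cv2.resize(i[170:400,130:480],None,fx=2.2,fy=2.2,interpolation=3))"
```

```text
t 13.62 tcp [ 0.7612 -0.0312  0.3256] yaw -173.01 q [  -6.5   34.6   37.8   -0.2  108.  -103.6] tilt [-0.007  -0.0032 -1.    ] F [-0.9 -0.2 -1.7] w 0.499
```

View pics/c4.png

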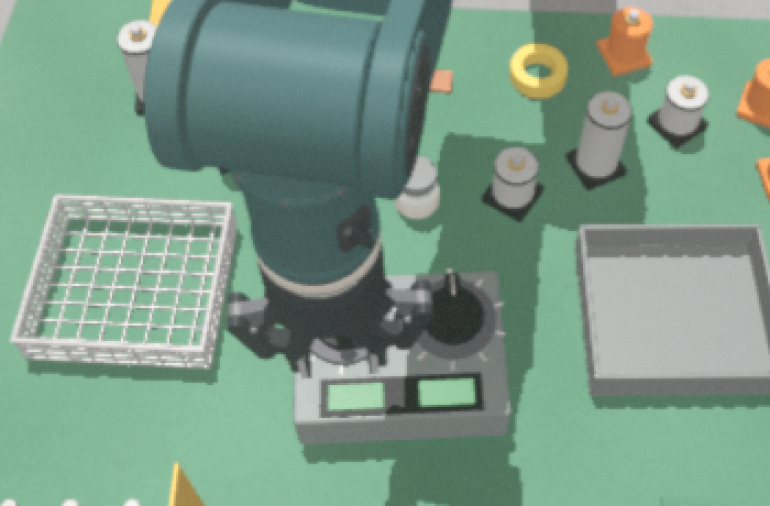

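View pics/t4.png

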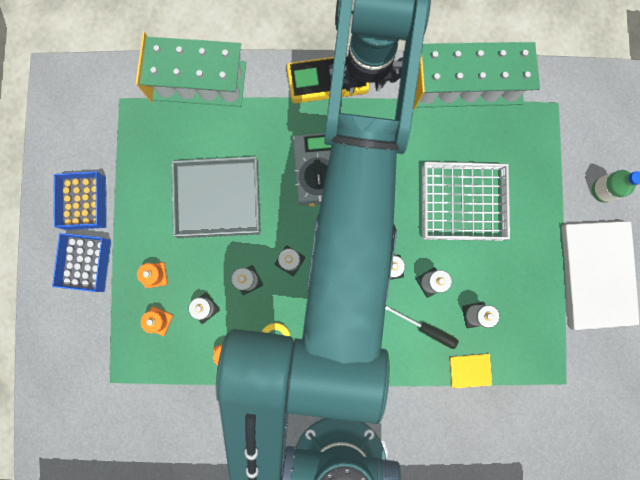

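```bash
python3 -c "
from h import *
mv((.4043,.2078,.25,118))"
```

```text
t 13.62 tcp [ 0.7612 -0.0312  0.3256] yaw -173.01 q [  -6.5   34.6   37.8   -0.2  108.  -103.6] tilt [-0.007  -0.0032 -1.    ] F [-0.9 -0.2 -1.7] w 0.499
[0.325, 0.2807, 0.0233] 69.0
```

>>> {"op": "carry_out", "data": {"rows": [[0.325,0.281,0.023,69,1],[0.325,0.281,0.023,69,1],[0.325,0.281,0.023,69,1],[0.325,0.281,0.023,69,1],[0.325,0.281,0.023,69,1],[0.325,0.281,0.023,69,1],[0.325,0.281,0.023,69,1],[0.325,0.281,0.023,69,1],[0.325,0.281,0.023,69,1],[0.325,0.281,0.023,69,1]]}}

```text
time_s: 14.88
ee_pos: [0.4049, 0.2072, 0.3047]
ee_rot: [-0.002, 0.516, 0.857, -0.003]
wrist_force: [0.2, 0.7, -0.3]
gripper_width: 1.003
```

```bash
python3 -c "
from h import *
snap('wrist','w5');snap('top','t5')
mv((.4043,.2078,.2,118),(.4043,.2078,.085,118))
i=cv2.imread('pics/t5.png')
cv2.imwrite('pics/c5.png',cv2.resize(i[120:345,140:520],None,fx=2.1,fy=2.1,interpolation=3))"
```

```text
t 14.97 tcp [0.4051 0.2074 0.3043] yaw 117.89 q [20.  -7.  90.3 -0.  97.1 -7.9] tilt [-0.0069 -0.0033 -1.    ] F [-0.  -0.2  0.3] w 1.004
[0.0008, -0.0001, 0.0503] -0.1
[0.0007, 0.0008, 0.1653] -0.1
```

View pics/w5.png

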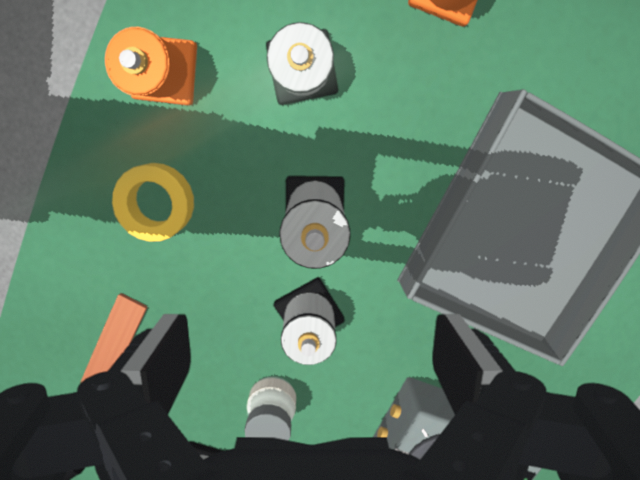

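View pics/c5.png

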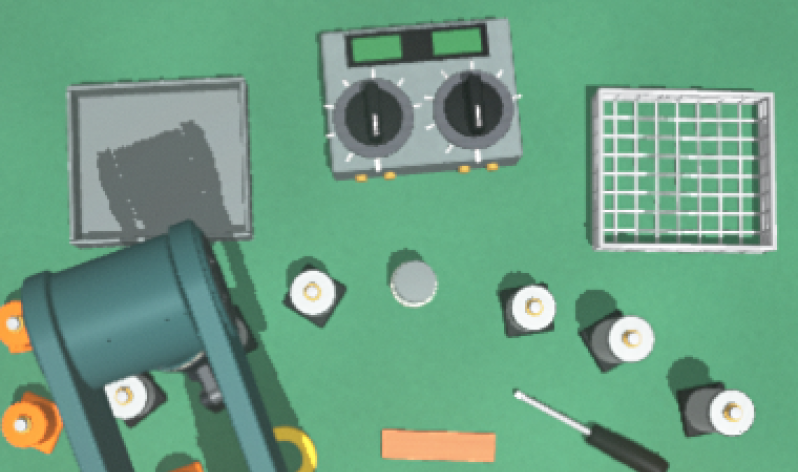

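```bash
python3 -c "
from h import *
f=load('w5')
print('B',at(f,315,233,.11),'C',at(f,309,337,.064),'A',at(f,300,57,.064))
for p,q in [((287,177),(343,177))]: 
  a=at(f,*p,.012);b=at(f,*q,.012);print(np.degrees(np.arctan2(*(b-a)[1::-1]))%90)
# crate corners
for p in [(521,90),(400,285),(563,363)]: print(at(f,*p,.045))
"
```

```text
B [0.40565536 0.21072138 0.11      ] C [0.44911731 0.11856977 0.064     ] A [0.34291079 0.30687574 0.064     ]
27.908427718774302
[0.49965915 0.36902052 0.045     ]
[0.49906455 0.18902646 0.045     ]
[0.67738283 0.19358254 0.045     ]
```

>>> {"op": "carry_out", "data": {"rows": [[0.001,0,0.06,0,1],[0.001,0,0.12,0,1],[0.001,0.001,0.165,0,1],[0.001,0.001,0.165,0,1],[0.001,0.001,0.165,0,0.3],[0.001,0.001,0.165,0,0.3],[0.001,0.001,0.165,0,0.3],[0.001,0.001,0.165,0,0.3],[0.001,0.001,0.165,0,0.3]], "newtons": 60}}

```text
time_s: 16.1
ee_pos: [0.4059, 0.2086, 0.1422]
ee_rot: [-0.0, 0.516, 0.857, -0.001]
wrist_force: [-0.1, -0.5, 6.4]
gripper_width: 0.53
```

Run:
```python
from h import *
i=cv2.imread('pics/top0.png')
a=cv2.resize(i[145:250,160:275],None,fx=5,fy=5,interpolation=3)[:,:400]
cv2.imwrite('pics/c6.png',cv2.resize(i[150:245,165:270],None,fx=6,fy=6,interpolation=3))
cv2.imwrite('pics/c7.png',cv2.resize(i[150:245,412:520],None,fx=6,fy=6,interpolation=3))
```

```text
(no output)
```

View pics/c6.png

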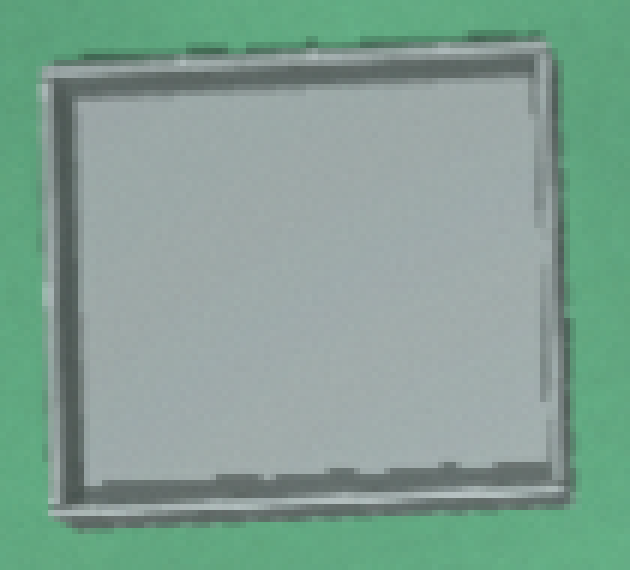

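View pics/c7.png

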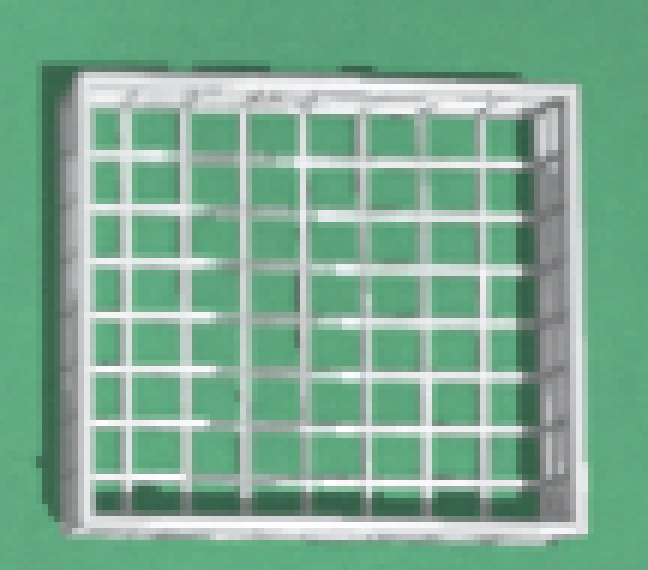

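Run:
```python
from h import *
f=load('top0')
def box(pts,ox,oy):
    c=np.array([at(f,ox+(x+.5)/6-.5,oy+(y+.5)/6-.5,.045)[:2] for x,y in pts]); print(np.round(c,4).tolist(),c.mean(0))
    for a,b in[(0,1),(3,2)]: d=c[b]-c[a]; print(np.linalg.norm(d),np.degrees(np.arctan2(d[1],d[0]))+90)
    for a,b in[(3,0),(2,1)]: d=c[b]-c[a]; print(np.linalg.norm(d),np.degrees(np.arctan2(d[1],d[0])))
box([(44,67),(549,42),(569,488),(51,512)],165,150)
box([(80,74),(579,86),(585,530),(68,528)],412,150)
mv()
```

```text
[[0.6674, 0.3778], [0.6772, 0.1895], [0.5111, 0.1793], [0.501, 0.37]] [0.58915847 0.27918265]
0.18858467767205075 2.979399297228923
0.19096175444219204 3.0191416386522576
0.16652409713709684 2.684648527094651
0.16639638196765424 3.502921240058142
[[0.6687, -0.1865], [0.6674, -0.3759], [0.5, -0.3739], [0.4991, -0.1801]] [ 0.5837987  -0.27908295]
0.18941920562597292 -0.3976497520791611
0.19378475528045783 0.26800382306356596
0.16968770281865567 -2.140861625888351
0.16735981822951354 -0.6747646575212808
t 16.1 tcp [0.4059 0.2086 0.1422] yaw 117.89 q [ 2.010e+01 -1.600e+00  1.042e+02 -1.000e-01  7.760e+01 -7.800e+00] tilt [-0.0015 -0.0018 -1.    ] F [-0.1 -0.5  6.4] w 0.53
```

>>> {"op": "carry_out", "data": {"rows": [[0,0,-0.04,0,0.3],[0,0,-0.085,0,0.3],[0,0,-0.085,0,0.3]]}}

```text
time_s: 16.48
ee_pos: [0.4079, 0.2095, 0.2318]
ee_rot: [0.003, 0.516, 0.857, 0.003]
wrist_force: [0.1, -0.6, -2.7]
gripper_width: 0.524
```

```bash
python3 -c "
from h import *
mv((.586,.337,.17,93))"
```

```text
t 16.48 tcp [0.4079 0.2095 0.2318] yaw 117.9 q [20.1 -5.6 97.3 -0.1 87.8 -7.8] tilt [ 0.0079  0.0017 -1.    ] F [ 0.1 -0.6 -2.7] w 0.524
[0.0293, 0.217, 0.0095] 24.9
```

>>> {"op": "carry_out", "data": {"rows": [[0.006,0.044,0.002,5,0.3],[0.012,0.088,0.004,10,0.3],[0.018,0.132,0.006,15,0.3],[0.024,0.176,0.008,20,0.3],[0.029,0.217,0.009,25,0.3],[0.029,0.217,0.009,25,0.3],[0.029,0.217,0.009,25,0.3]]}}

```text
time_s: 17.35
ee_pos: [0.5852, 0.3363, 0.222]
ee_rot: [0.001, 0.689, 0.725, 0.001]
wrist_force: [-0.8, 0.3, -3.4]
gripper_width: 0.527
```

```bash
python3 -c "
from h import *
snap('wrist','w6')
mv((.586,.337,.11,93),(.586,.337,.092,93))"
```

```text
t 17.4 tcp [0.5852 0.3362 0.2231] yaw 92.92 q [25.1 22.2 66.9 -0.1 90.6 22.2] tilt [ 5.3e-03  3.0e-04 -1.0e+00] F [ 0.1 -0.4 -4.2] w 0.527
[0.0008, 0.0005, 0.0591] -0.1
[0.0008, 0.0004, 0.0771] -0.1
```

View pics/w6.png

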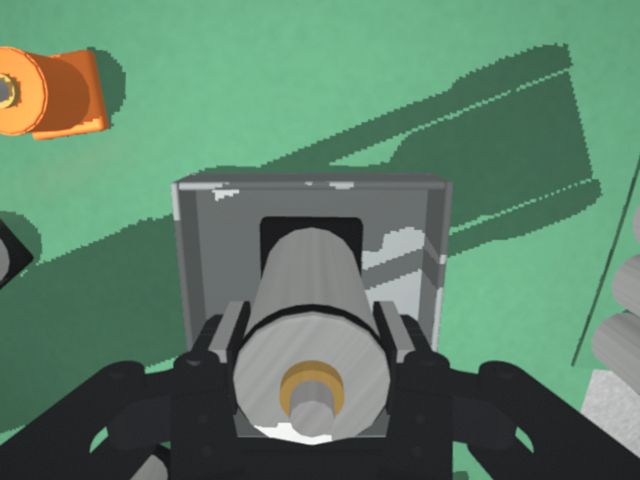

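>>> {"op": "carry_out", "data": {"rows": [[0.001,0,0.035,0,0.3],[0.001,0,0.06,0,0.3],[0.001,0,0.072,0,0.3],[0.001,0,0.074,0,0.3],[0.001,0,0.074,0,0.3]]}}

```text
time_s: 18.02
ee_pos: [0.586, 0.3373, 0.1507]
ee_rot: [0.002, 0.689, 0.725, 0.003]
wrist_force: [0.3, -0.5, -4.0]
gripper_width: 0.525
```

```bash
python3 -c "
from h import *
mv()"
```

```text
t 18.02 tcp [0.586  0.3373 0.1507] yaw 92.92 q [25.2 24.6 72.  -0.1 82.9 22.3] tilt [ 0.0075  0.0014 -1.    ] F [ 0.3 -0.5 -4. ] w 0.525
```

>>> {"op": "carry_out", "data": {"rows": [[0,0,0.003,0,0.3],[0,0,0.003,0,0.3],[0,0,0.003,0,0.85],[0,0,0.003,0,0.85],[0,0,0.003,0,0.85],[0,0,-0.04,0,0.85],[0,0,-0.1,0,1],[0,0,-0.15,0,1]]}}

```text
time_s: 19.02
ee_pos: [0.5849, 0.3372, 0.3035]
ee_rot: [0.003, 0.689, 0.725, 0.004]
wrist_force: [-0.1, -1.0, 0.7]
gripper_width: 0.999
```

```bash
python3 -c "
from h import *
snap('wrist','w7');snap('top','t7')
i=cv2.imread('pics/t7.png')
cv2.imwrite('pics/c8.png',cv2.resize(i[120:345,140:520],None,fx=2.1,fy=2.1,interpolation=3))
mv()"
```

```text
t 19.12 tcp [0.5864 0.338  0.3108] yaw 92.93 q [25.2 20.7 59.  -0.1 98.9 22.3] tilt [ 0.0225  0.0085 -0.9997] F [ 0.4 -0.   2.1] w 0.998
```

View pics/w7.png

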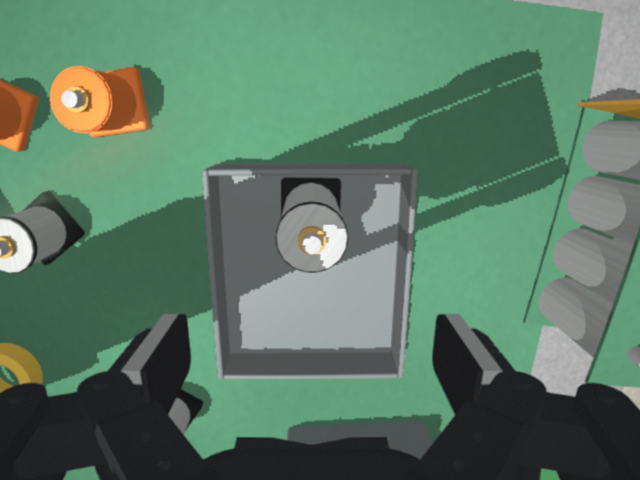

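View pics/c8.png

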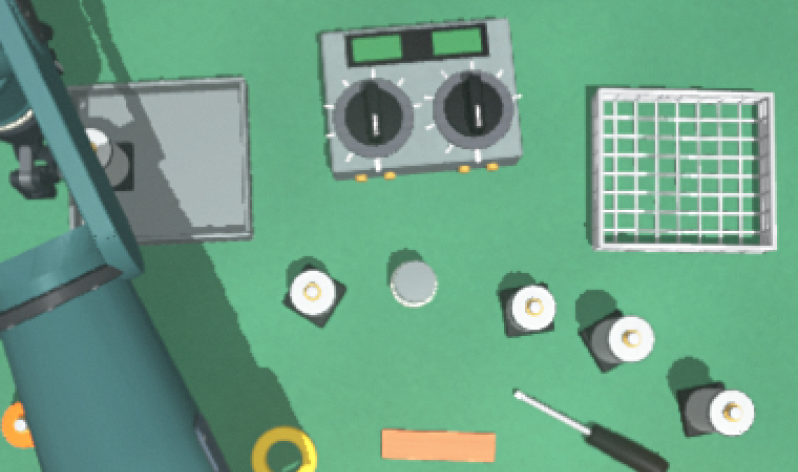

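```bash
python3 -c "
from h import *
f=load('w7'); print(at(f,10,246,.064))
f=load('top0'); print([at(f,*p,.064)[:2].round(3) for p in [(155,321),(151,274),(228,355)]])
mv((.3415,.306,.2,128),(.3415,.306,.048,128))"
```

```text
[0.34653377 0.3071298  0.064     ]
[array([0.313, 0.401]), array([0.414, 0.412]), array([0.242, 0.241])]
t 19.12 tcp [0.5864 0.338  0.3108] yaw 92.93 q [25.2 20.7 59.  -0.1 98.9 22.3] tilt [ 0.0225  0.0085 -0.9997] F [ 0.4 -0.   2.1] w 0.998
[-0.0198, -0.2475, 0.051] -35.1
[-0.0209, -0.251, 0.203] -35.1
```

>>> {"op": "carry_out", "data": {"rows": [[-0.02,-0.247,0,-35,0.9],[-0.02,-0.247,0,-35,0.9],[-0.02,-0.247,0,-35,0.9],[-0.02,-0.247,0,-35,0.9],[-0.02,-0.247,0.05,-35,0.9],[-0.02,-0.247,0.05,-35,0.9],[-0.02,-0.247,0.05,-35,0.9]]}}

```text
time_s: 20.0
ee_pos: [0.3427, 0.3061, 0.2561]
ee_rot: [0.009, 0.439, 0.898, 0.009]
wrist_force: [0.6, 0.9, 0.5]
gripper_width: 0.898
```

```bash
python3 -c "
from h import *
snap('wrist','w8')
mv((.3415,.306,.2,128),(.3415,.306,.048,128))"
```

```text
t 20.05 tcp [0.3432 0.3064 0.2569] yaw 127.89 q [34.9 -6.6 95.3 -0.3 89.8 -3. ] tilt [ 0.0249  0.01   -0.9996] F [ 0.7 -0.1  0.4] w 0.9
[0.0008, -0.0017, 0.0029] -0.1
[0.0019, -0.0056, 0.1548] -0.1
```

View pics/w8.png

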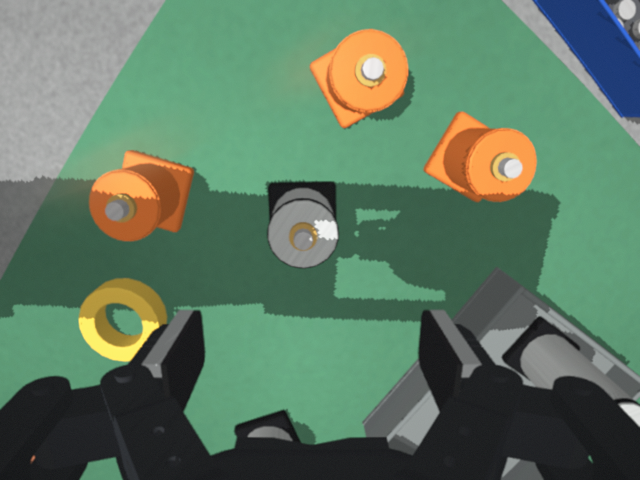

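```bash
python3 -c "
from h import *
f=load('w8'); P=at(f,303,234,.064); print(P)
s=ctrl.observe(); q=s['ee_rot']; R=Ro.from_quat([q[1],q[2],q[3],q[0]]).as_matrix()
d=R.T@(np.array([P[0],P[1],.048])-s['ee_pos'])-[0,0,.054]; print(d)"
```

```text
[0.34248361 0.30734524 0.064     ]
[ 0.00277755 -0.00538883  0.15484517]
```

>>> {"op": "carry_out", "data": {"rows": [[0.002,-0.004,0.06,0,0.9],[0.002,-0.005,0.12,0,0.9],[0.002,-0.005,0.154,0,0.9],[0.002,-0.005,0.154,0,0.9],[0.002,-0.005,0.154,0,0.3],[0.002,-0.005,0.154,0,0.3],[0.002,-0.005,0.154,0,0.3],[0.002,-0.005,0.154,0,0.3],[0.002,-0.005,0.154,0,0.3]]}}

```text
time_s: 21.18
ee_pos: [0.3437, 0.3076, 0.1064]
ee_rot: [0.011, 0.439, 0.898, 0.013]
wrist_force: [-0.9, -1.2, 6.3]
gripper_width: 0.517
```

>>> {"op": "carry_out", "data": {"rows": [[0,0,-0.04,0,0.3],[0,0,-0.08,0,0.3],[0,0,-0.12,0,0.3],[0,0,-0.145,0,0.3],[0,0,-0.145,0,0.3],[0,0,-0.145,0,0.3]]}}

```text
time_s: 21.92
ee_pos: [0.3389, 0.3054, 0.2505]
ee_rot: [0.01, 0.439, 0.898, 0.012]
wrist_force: [0.5, -0.5, -2.7]
gripper_width: 0.525
```

```bash
python3 -c "
from h import *
mv((.583,-.337,.19,89.3))"
```

```text
t 21.93 tcp [0.3389 0.3054 0.2505] yaw 127.89 q [35.1 -7.1 96.6 -0.4 88.8 -2.8] tilt [ 0.0295  0.013  -0.9995] F [ 0.5 -0.5 -2.7] w 0.525
[-0.6568, -0.2022, 0.0053] 38.6
```

>>> {"op": "carry_out", "data": {"rows": [[-0.05,-0.015,0,3,0.3],[-0.1,-0.031,0,6,0.3],[-0.15,-0.046,0,9,0.3],[-0.2,-0.062,0,12,0.3],[-0.25,-0.077,0,15,0.3],[-0.3,-0.092,0,18,0.3],[-0.35,-0.108,0,21,0.3],[-0.4,-0.123,0,24,0.3],[-0.4,-0.123,0,24,0.3],[-0.4,-0.123,0,24,0.3]]}}

```text
time_s: 23.18
ee_pos: [0.4868, -0.0855, 0.2479]
ee_rot: [0.006, 0.616, 0.787, 0.014]
wrist_force: [0.1, 0.2, -1.9]
gripper_width: 0.521
```

```bash
python3 -c "
from h import *
mv((.583,-.337,.19,89.3))"
```

```text
t 23.18 tcp [ 0.4868 -0.0855  0.2479] yaw 103.88 q [-17.2  -1.8  91.9   1.2  88.8 -31.1] tilt [ 0.0259  0.0147 -0.9996] F [ 0.1  0.2 -1.9] w 0.521
[-0.2672, 0.033, 0.0027] 14.6
```

>>> {"op": "carry_out", "data": {"rows": [[-0.053,0.007,0,3,0.3],[-0.107,0.013,0,6,0.3],[-0.16,0.02,0,9,0.3],[-0.214,0.027,0,12,0.3],[-0.267,0.033,0.002,14.5,0.3],[-0.267,0.033,0.002,14.5,0.3],[-0.267,0.033,0.002,14.5,0.3]]}}

```text
time_s: 24.05
ee_pos: [0.5831, -0.335, 0.2437]
ee_rot: [0.003, 0.71, 0.704, 0.015]
wrist_force: [0.2, 0.3, -1.5]
gripper_width: 0.523
```

```bash
python3 -c "
from h import *
snap('wrist','w9')
mv((.583,-.337,.12,89.3),(.583,-.337,.06,89.3))"
```

```text
t 24.1 tcp [ 0.5831 -0.3347  0.2445] yaw 89.52 q [-35.3  21.2  65.9   1.6  92.3 -34.7] tilt [ 0.0252  0.016  -0.9996] F [ 0.4 -0.3 -2.3] w 0.521
[-0.0034, -0.0019, 0.0704] 0.2
[-0.0044, -0.0034, 0.1304] 0.2
```

View pics/w9.png

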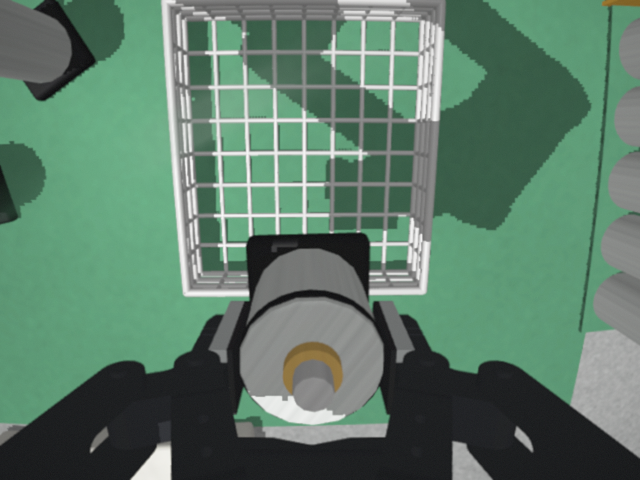

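```bash
python3 -c "
from h import *
f=load('w9'); print([at(f,*p,.045) for p in [(185,293),(427,292),(164,0),(445,0),(305,290)]])"
```

```text
[array([ 0.50055333, -0.37092037,  0.045     ]), array([ 0.66929883, -0.37354679,  0.045     ]), array([ 0.5025222, -0.185487 ,  0.045    ]), array([ 0.67039756, -0.18632979,  0.045     ]), array([ 0.58372739, -0.37009893,  0.045     ])]
```

```bash
python3 -c "
from h import *
mv((.5845,-.335,.12,89.3),(.5845,-.335,.062,89.3))"
```

```text
t 24.1 tcp [ 0.5831 -0.3347  0.2445] yaw 89.52 q [-35.3  21.2  65.9   1.6  92.3 -34.7] tilt [ 0.0252  0.016  -0.9996] F [ 0.4 -0.3 -2.3] w 0.521
[-0.0014, -0.0004, 0.0705] 0.2
[-0.0024, -0.0018, 0.1285] 0.2
```

>>> {"op": "carry_out", "data": {"rows": [[-0.001,0,0.04,0,0.3],[-0.002,-0.001,0.08,0,0.3],[-0.002,-0.001,0.11,0,0.3],[-0.002,-0.002,0.127,0,0.3],[-0.002,-0.002,0.127,0,0.3],[-0.002,-0.002,0.127,0,0.3]]}}

```text
time_s: 24.85
ee_pos: [0.5852, -0.3348, 0.1197]
ee_rot: [0.005, 0.71, 0.704, 0.015]
wrist_force: [-0.6, -0.7, -1.3]
gripper_width: 0.519
```

```bash
python3 -c "
from h import *
mv()"
```

```text
t 24.85 tcp [ 0.5852 -0.3348  0.1197] yaw 89.55 q [-35.2  25.4  74.6   1.6  79.1 -35. ] tilt [ 0.0281  0.014  -0.9995] F [-0.6 -0.7 -1.3] w 0.519
```

>>> {"op": "carry_out", "data": {"rows": [[0,0,0.006,0,0.3],[0,0,0.006,0,0.3],[0,0,0.006,0,0.8],[0,0,0.006,0,0.8],[0,0,0.006,0,0.8],[0,0,-0.05,0,0.8],[0,0,-0.1,0,1],[0,0,-0.14,0,1],[0,0,-0.14,0,1],[0,0,-0.14,0,1]]}}

```text
time_s: 26.1
ee_pos: [0.581, -0.3366, 0.2589]
ee_rot: [0.004, 0.71, 0.704, 0.015]
wrist_force: [0.0, 0.0, -0.7]
gripper_width: 1.001
```

```bash
python3 -c "
from h import *
snap('wrist','w10');snap('top','t10');
i=cv2.imread('pics/t10.png')
cv2.imwrite('pics/c10.png',cv2.resize(i[120:345,140:520],None,fx=2.1,fy=2.1,interpolation=3))
mv()"
```

```text
t 26.2 tcp [ 0.5807 -0.3364  0.2571] yaw 89.55 q [-35.5  20.8  64.9   1.6  93.7 -34.9] tilt [ 0.0248  0.0164 -0.9996] F [ 0.4 -0.2 -0.4] w 1.004
```

View pics/w10.png

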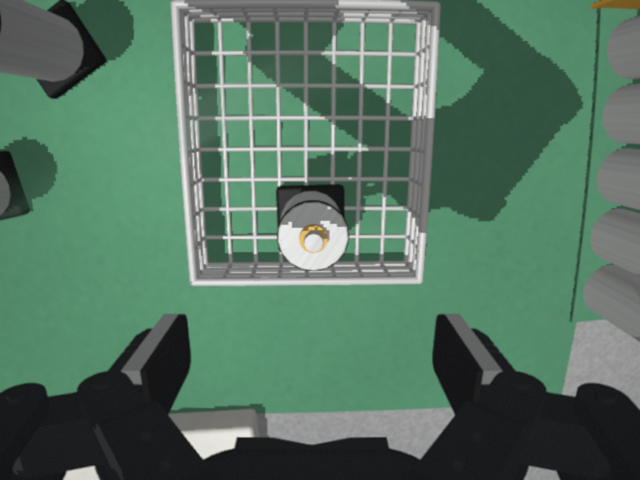

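View pics/c10.png

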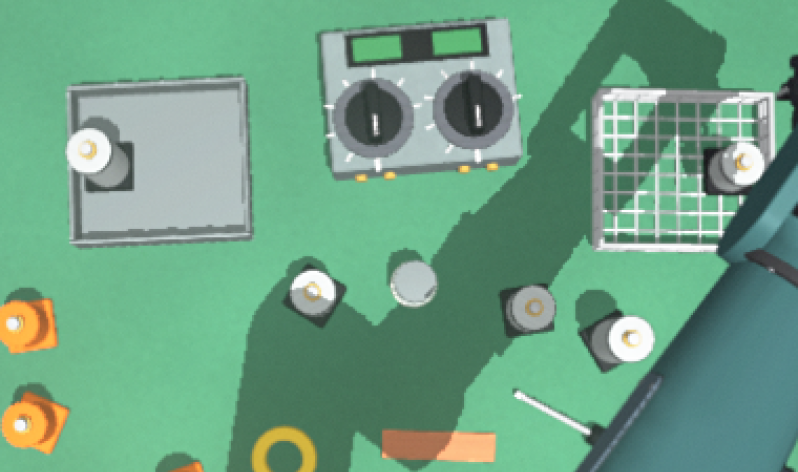

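```bash
python3 -c "
from h import *
mv((.329,-.305,.23,100))"
```

```text
t 26.2 tcp [ 0.5807 -0.3364  0.2571] yaw 89.55 q [-35.5  20.8  64.9   1.6  93.7 -34.9] tilt [ 0.0248  0.0164 -0.9996] F [ 0.4 -0.2 -0.4] w 1.004
[0.0298, -0.2512, -0.0326] -10.4
```

>>> {"op": "carry_out", "data": {"rows": [[0.006,-0.05,-0.03,-3,1],[0.012,-0.1,-0.032,-6,1],[0.018,-0.15,-0.032,-9,1],[0.024,-0.2,-0.032,-10.5,1],[0.03,-0.251,-0.032,-10.5,1],[0.03,-0.251,-0.032,-10.5,1],[0.03,-0.251,-0.032,-10.5,1]]}}

```text
time_s: 27.08
ee_pos: [0.3294, -0.3048, 0.2826]
ee_rot: [0.004, 0.643, 0.766, 0.015]
wrist_force: [1.5, 0.9, 0.2]
gripper_width: 0.997
```

```bash
python3 -c "
from h import *
snap('wrist','w11')
mv((.329,-.305,.087,100))"
```

```text
t 27.12 tcp [ 0.3298 -0.3049  0.2828] yaw 100.07 q [-51.   -7.9  93.6   1.7  94.2 -60.9] tilt [ 0.0245  0.0173 -0.9996] F [ 0.5  0.5 -0.6] w 1.0
[-0.0018, -0.0047, 0.1417] 0.1
```

View pics/w11.png

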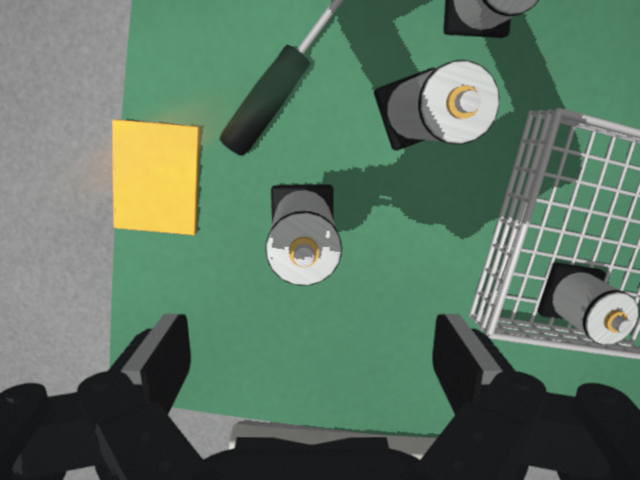

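```bash
cat >> h.py <<'E'
def tgt(name,u,v,zcap,zg):
    f=load(name); P=at(f,u,v,zcap); print('cap',P.round(4)); s=ctrl.observe()
    mv((P[0],P[1],zg,None))
E
python3 -c "
from h import *
tgt('w11',303,247,.11,.087)"
```

```text
cap [ 0.3294 -0.3023  0.11  ]
t 27.12 tcp [ 0.3298 -0.3049  0.2828] yaw 100.07 q [-51.   -7.9  93.6   1.7  94.2 -60.9] tilt [ 0.0245  0.0173 -0.9996] F [ 0.5  0.5 -0.6] w 1.0
[0.0008, -0.0038, 0.1418] 0
```

>>> {"op": "carry_out", "data": {"rows": [[0,-0.002,0.05,0,1],[0,-0.004,0.1,0,1],[0,-0.004,0.141,0,1],[0,-0.004,0.141,0,1],[0,-0.004,0.141,0,0.3],[0,-0.004,0.141,0,0.3],[0,-0.004,0.141,0,0.3],[0,-0.004,0.141,0,0.3],[0,-0.004,0.141,0,0.3]]}}

```text
time_s: 28.25
ee_pos: [0.3299, -0.3045, 0.1443]
ee_rot: [0.006, 0.642, 0.766, 0.014]
wrist_force: [-1.7, -0.4, 5.5]
gripper_width: 0.529
```

>>> {"op": "carry_out", "data": {"rows": [[0,0,-0.04,0,0.3],[0,0,-0.08,0,0.3],[0,0,-0.12,0,0.3],[0,0,-0.15,0,0.3],[0,0,-0.15,0,0.3],[0,0,-0.15,0,0.3]]}}

```text
time_s: 29.0
ee_pos: [0.3255, -0.3059, 0.2926]
ee_rot: [0.005, 0.642, 0.766, 0.014]
wrist_force: [-0.0, 0.2, -3.2]
gripper_width: 0.526
```

```bash
python3 -c "
from h import *
mv((.589,.279,.235,93),(.45,-.05,.235,96))"
```

```text
t 29.0 tcp [ 0.3255 -0.3059  0.2926] yaw 100.06 q [-51.5  -8.5  92.9   1.7  95.3 -61.4] tilt [ 0.0256  0.0151 -0.9996] F [-0.   0.2 -3.2] w 0.526
[0.5299, 0.3612, 0.0192] 7.1
[0.2302, 0.167, 0.0107] 4.1
```

```bash
python3 -c "
from h import *
mv((.34,.05,.235,93))"
```

```text
t 29.0 tcp [ 0.3255 -0.3059  0.2926] yaw 100.06 q [-51.5  -8.5  92.9   1.7  95.3 -61.4] tilt [ 0.0256  0.0151 -0.9996] F [-0.   0.2 -3.2] w 0.526
[0.3479, 0.0762, 0.0094] 7.1
```

>>> {"op": "carry_out", "data": {"rows": [[0.045,0.01,0.001,1,0.3],[0.09,0.02,0.002,2,0.3],[0.135,0.03,0.003,3,0.3],[0.18,0.04,0.004,4,0.3],[0.225,0.05,0.005,5,0.3],[0.27,0.06,0.006,6,0.3],[0.31,0.068,0.008,7,0.3],[0.348,0.076,0.009,7,0.3],[0.348,0.076,0.009,7,0.3],[0.348,0.076,0.009,7,0.3]]}}

```text
time_s: 30.25
ee_pos: [0.3393, 0.0499, 0.2878]
ee_rot: [0.003, 0.688, 0.726, 0.013]
wrist_force: [-0.5, -0.1, -2.4]
gripper_width: 0.527
```

```bash
python3 -c "
from h import *
mv((.589,.279,.235,93))"
```

```text
t 30.25 tcp [0.3393 0.0499 0.2878] yaw 93.09 q [ -1.8 -23.2 104.7   0.9  97.3  -4.7] tilt [ 0.0225  0.0146 -0.9996] F [-0.5 -0.1 -2.4] w 0.527
[0.2153, 0.2616, 0.0077] 0.1
```

>>> {"op": "carry_out", "data": {"rows": [[0.03,0.037,0.001,0,0.3],[0.062,0.075,0.002,0,0.3],[0.093,0.113,0.003,0,0.3],[0.124,0.15,0.004,0,0.3],[0.155,0.188,0.005,0,0.3],[0.186,0.226,0.006,0,0.3],[0.215,0.262,0.007,0,0.3],[0.215,0.262,0.007,0,0.3],[0.215,0.262,0.007,0,0.3]]}}

```text
time_s: 31.38
ee_pos: [0.5898, 0.2771, 0.2882]
ee_rot: [0.003, 0.689, 0.725, 0.012]
wrist_force: [-0.9, 0.3, -2.0]
gripper_width: 0.528
```

```bash
python3 -c "
from h import *
snap('wrist','w12')
mv((.589,.279,.15,93),(.589,.279,.099,93))"
```

```text
t 31.43 tcp [0.5895 0.2771 0.2892] yaw 92.97 q [20.1 17.4 65.7  0.3 95.5 17.1] tilt [ 0.0213  0.0137 -0.9997] F [-0.8 -0.7 -1.8] w 0.522
[0.0009, -0.0023, 0.0852] -0.0
[0.0002, -0.0034, 0.1362] -0.0
```

View pics/w12.png

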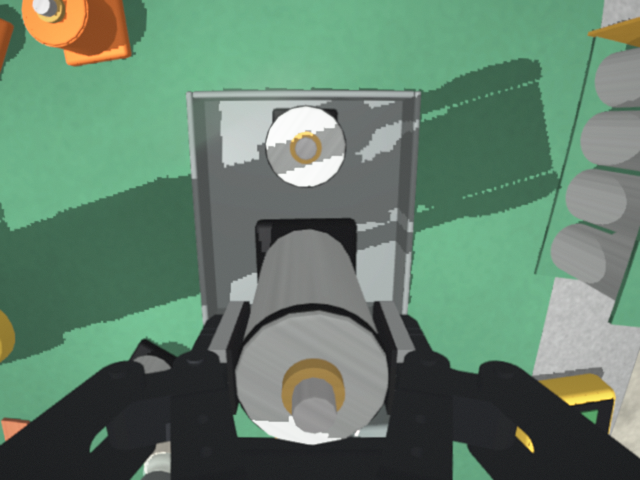

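```bash
python3 -c "
from h import *
f=load('w12');print(at(f,306,147,.115))"
```

```text
[0.58779638 0.3386311  0.115     ]
```

>>> {"op": "carry_out", "data": {"rows": [[0,-0.001,0.04,0,0.3],[0,-0.002,0.08,0,0.3],[0,-0.003,0.115,0,0.3],[0,-0.003,0.134,0,0.3],[0,-0.003,0.134,0,0.3],[0,-0.003,0.138,0,0.3],[0,-0.003,0.138,0,0.3]]}}

```text
time_s: 32.3
ee_pos: [0.5901, 0.279, 0.153]
ee_rot: [0.004, 0.689, 0.725, 0.014]
wrist_force: [-0.6, 0.6, -2.2]
gripper_width: 0.526
```

```bash
python3 -c "
from h import *
mv()"
```

```text
t 32.3 tcp [0.5901 0.279  0.153 ] yaw 92.97 q [20.2 21.1 76.6  0.3 80.7 17.2] tilt [ 0.024   0.0147 -0.9996] F [-0.6  0.6 -2.2] w 0.526
```

>>> {"op": "carry_out", "data": {"rows": [[0,0,0.004,0,0.3],[0,0,0.004,0,0.3],[0,0,0.004,0,0.85],[0,0,0.004,0,0.85],[0,0,0.004,0,0.85],[0,0,-0.04,0,0.85],[0,0,-0.08,0,1],[0,0,-0.12,0,1],[0,0,-0.12,0,1],[0,0,-0.12,0,1]]}}

```text
time_s: 33.55
ee_pos: [0.587, 0.2771, 0.2723]
ee_rot: [0.003, 0.689, 0.725, 0.013]
wrist_force: [0.2, -0.3, -0.5]
gripper_width: 0.999
```

```bash
python3 -c "
from h import *
snap('wrist','w13');snap('top','t13');
i=cv2.imread('pics/t13.png')
cv2.imwrite('pics/c13.png',cv2.resize(i[120:345,140:520],None,fx=2.1,fy=2.1,interpolation=3))
mv((.449,.115,.2,59.5-90),(.449,.115,.2,59.5),(.449,.115,.2,149.5))"
```

```text
t 33.65 tcp [0.5867 0.277  0.2706] yaw 92.97 q [20.1 17.3 67.9  0.3 93.4 17.2] tilt [ 0.0204  0.0133 -0.9997] F [-0.6  0.   0.9] w 1.001
[-0.1549, -0.1461, 0.0116] 123.5
[-0.1549, -0.1461, 0.0116] 33.5
[-0.1549, -0.1461, 0.0116] -56.5
```

View pics/w13.png

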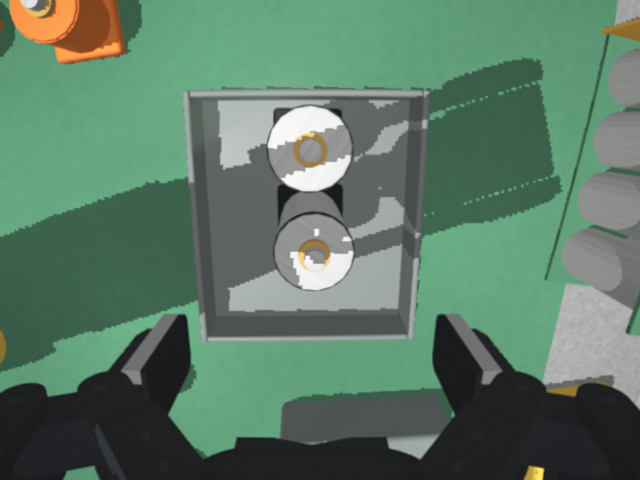

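View pics/c13.png

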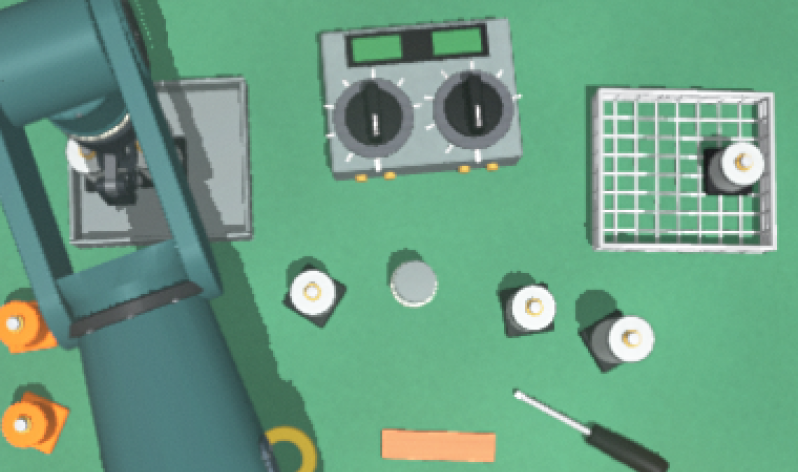

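>>> {"op": "carry_out", "data": {"rows": [[-0.04,-0.037,-0.01,9,0.85],[-0.08,-0.075,-0.01,18,0.85],[-0.12,-0.11,0,27,0.85],[-0.155,-0.146,0.01,33.5,0.85],[-0.155,-0.146,0.01,33.5,0.85],[-0.155,-0.146,0.01,33.5,0.85],[-0.155,-0.146,0.01,33.5,0.85]]}}

```text
time_s: 34.52
ee_pos: [0.4501, 0.1156, 0.256]
ee_rot: [-0.001, 0.868, 0.496, 0.013]
wrist_force: [0.0, 0.0, 0.3]
gripper_width: 0.847
```

```bash
python3 -c "
from h import *
snap('wrist','w14')
mv((.449,.115,.05,59.5))"
```

```text
t 34.58 tcp [0.4501 0.1156 0.256 ] yaw 59.55 q [ 7.1 -5.9 94.8  0.6 89.8 37.5] tilt [ 0.0212  0.0137 -0.9997] F [ 0.4 -0.3 -0.4] w 0.847
[-0.0045, -0.0024, 0.1519] 0.0
```

View pics/w14.png

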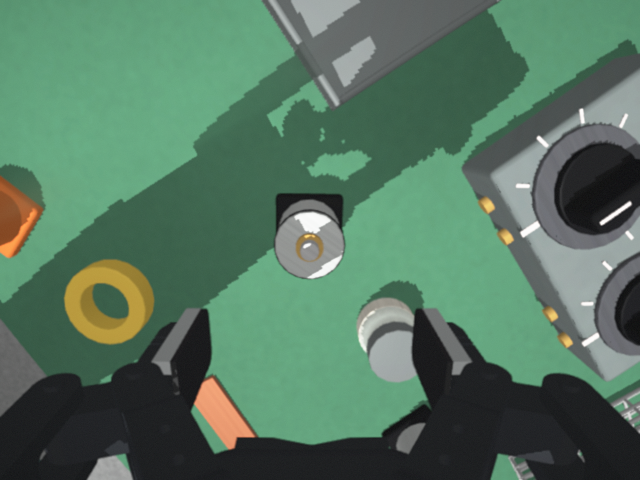

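```bash
python3 -c "
from h import *
tgt('w14',310,243,.064,.05); print(at(load('w14'),392,352,.06))"
```

```text
cap [0.4518 0.1164 0.064 ]
t 34.58 tcp [0.4501 0.1156 0.256 ] yaw 59.55 q [ 7.1 -5.9 94.8  0.6 89.8 37.5] tilt [ 0.0212  0.0137 -0.9997] F [ 0.4 -0.3 -0.4] w 0.847
[-0.0019, -0.0007, 0.152] 0
[0.46072533 0.01521342 0.06      ]
```

>>> {"op": "carry_out", "data": {"rows": [[-0.001,-0.001,0.05,0,0.85],[-0.002,-0.002,0.1,0,0.85],[-0.002,-0.002,0.151,0,0.85],[-0.002,-0.002,0.151,0,0.85],[-0.002,-0.002,0.151,0,0.3],[-0.002,-0.002,0.151,0,0.3],[-0.002,-0.002,0.151,0,0.3],[-0.002,-0.002,0.151,0,0.3],[-0.002,-0.002,0.151,0,0.3]]}}

```text
time_s: 35.7
ee_pos: [0.4528, 0.1173, 0.1083]
ee_rot: [0.0, 0.868, 0.496, 0.016]
wrist_force: [0.9, 0.1, 7.1]
gripper_width: 0.518
```

>>> {"op": "carry_out", "data": {"rows": [[0,0,-0.04,0,0.3],[0,0,-0.08,0,0.3],[0,0,-0.12,0,0.3],[0,0,-0.15,0,0.3],[0,0,-0.15,0,0.3],[0,0,-0.15,0,0.3]]}}

```text
time_s: 36.45
ee_pos: [0.4479, 0.115, 0.2569]
ee_rot: [0.0, 0.868, 0.496, 0.015]
wrist_force: [0.4, -1.2, -2.4]
gripper_width: 0.52
```

```bash
python3 -c "
from h import *
mv((.58,.08,.2,70), (.585,-.277,.19,89.3))"
```

```text
t 36.45 tcp [0.4479 0.115  0.2569] yaw 59.54 q [ 7.  -6.4 95.2  0.7 89.7 37.5] tilt [ 0.0261  0.0147 -0.9996] F [ 0.4 -1.2 -2.4] w 0.52
[0.0367, 0.1315, 0.0058] -10.5
[-0.2687, 0.3167, 0.0107] -29.8
```

>>> {"op": "carry_out", "data": {"rows": [[0.012,0.044,0,-3,0.3],[0.024,0.088,0,-6,0.3],[0.036,0.13,0,-10,0.3],[-0.015,0.16,0.001,-13,0.3],[-0.065,0.19,0.002,-16,0.3],[-0.115,0.22,0.003,-19,0.3],[-0.165,0.25,0.004,-22,0.3],[-0.215,0.284,0.005,-25,0.3],[-0.269,0.317,0.008,-30,0.3],[-0.269,0.317,0.008,-30,0.3]]}}

```text
time_s: 37.7
ee_pos: [0.5832, -0.2818, 0.2421]
ee_rot: [0.001, 0.712, 0.702, 0.013]
wrist_force: [-0.2, 1.4, -1.3]
gripper_width: 0.52
```

```bash
python3 -c "
from h import *
snap('wrist','w15')
mv((.585,-.277,.12,89.3),(.585,-.277,.064,89.3))"
```

```text
t 37.75 tcp [ 0.5837 -0.2793  0.2427] yaw 89.3 q [-31.2  18.1  70.1   1.5  91.3 -30.4] tilt [ 0.0208  0.0181 -0.9996] F [ 0.1  0.7 -1.6] w 0.52
[0.0011, -0.0002, 0.0687] -0.0
[0.0001, -0.0013, 0.1247] -0.0
```

View pics/w15.png

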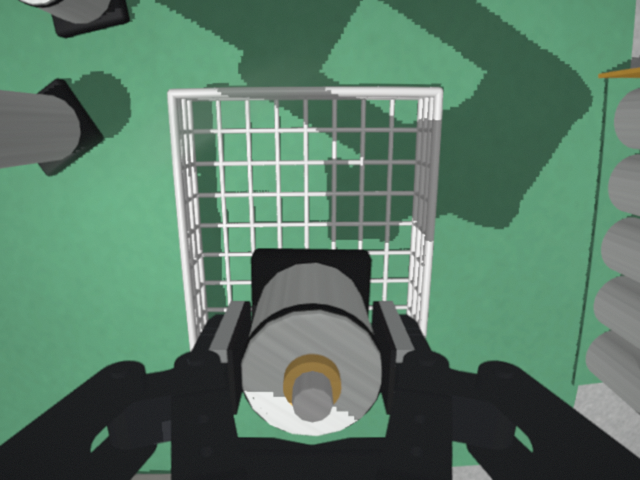

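```bash
python3 -c "
from h import *
print(at(load('w10'),314,236,.069)); f=load('t13'); print(at(f,140+742/2.1,120+164/2.1,.069))"
```

```text
[ 0.58850998 -0.33149754  0.069     ]
[ 0.58496354 -0.33251943  0.069     ]
```

```bash
python3 -c "
from h import *
f=load('w15')
print([at(f,*p,.045).round(4) for p in [(305,97),(305,90),(190,320),(432,230)]], at(f,311,250,.149))
mv((.5845,-.2765,.12,89.3),(.5845,-.2765,.064,89.3))"
```

```text
[array([ 0.5852, -0.1902,  0.045 ]), array([ 0.5853, -0.1861,  0.045 ]), array([ 0.5014, -0.3372,  0.045 ]), array([ 0.6684, -0.2756,  0.045 ])] [ 0.58577692 -0.25735149  0.149     ]
t 37.75 tcp [ 0.5837 -0.2793  0.2427] yaw 89.3 q [-31.2  18.1  70.1   1.5  91.3 -30.4] tilt [ 0.0208  0.0181 -0.9996] F [ 0.1  0.7 -1.6] w 0.52
[0.0016, -0.0007, 0.0687] -0.0
[0.0006, -0.0018, 0.1247] -0.0
```

```bash
python3 -c "
from h import *
f=load('w15')
print(at(f,312,370,.198),at(f,311,250,.146),at(f,311,250,.134))
f=load('w9'); print(at(f,312,362,.244-.106+.064), at(f,308,234,.15))"
```

```text
[ 0.5847194 -0.2823973  0.198    ] [ 0.58582259 -0.25822857  0.146     ] [ 0.58600526 -0.2617369   0.134     ]
[ 0.58478095 -0.33128731  0.202     ] [ 0.58479871 -0.30392738  0.15      ]
```

>>> {"op": "carry_out", "data": {"rows": [[0.008,0,0.03,0,0.3],[0.008,-0.001,0.065,0,0.3],[0.008,-0.001,0.1,0,0.3],[0.007,-0.001,0.12,0,0.3],[0.007,-0.001,0.12,0,0.3],[0.007,-0.001,0.12,0,0.3]]}}

```text
time_s: 38.5
ee_pos: [0.5862, -0.2702, 0.1245]
ee_rot: [0.002, 0.711, 0.703, 0.014]
wrist_force: [-0.8, 0.0, -1.1]
gripper_width: 0.525
```

```bash
python3 -c "
from h import *
mv()"
```

```text
t 38.5 tcp [ 0.5862 -0.2702  0.1245] yaw 89.32 q [-30.4  21.9  78.9   1.5  78.5 -30. ] tilt [ 0.0232  0.0168 -0.9996] F [-0.8  0.  -1.1] w 0.525
```

>>> {"op": "carry_out", "data": {"rows": [[-0.002,0,0.005,0,0.3],[-0.002,0,0.009,0,0.3],[-0.002,0,0.009,0,0.3],[-0.002,0,0.009,0,0.8],[-0.002,0,0.009,0,0.8],[-0.002,0,0.009,0,0.8],[-0.002,0,-0.04,0,0.8],[-0.002,0,-0.09,0,1],[-0.002,0,-0.13,0,1],[-0.002,0,-0.13,0,1]]}}

```text
time_s: 39.75
ee_pos: [0.5846, -0.2753, 0.2604]
ee_rot: [0.007, 0.711, 0.703, 0.016]
wrist_force: [0.0, -0.4, -0.0]
gripper_width: 1.001
```

```bash
python3 -c "
from h import *
snap('wrist','w16');snap('top','t16');
i=cv2.imread('pics/t16.png')
cv2.imwrite('pics/c16.png',cv2.resize(i[120:345,140:520],None,fx=2.1,fy=2.1,interpolation=3))
mv((.434,-.1105,.2,100.3))"
```

```text
t 39.85 tcp [ 0.5831 -0.2744  0.2546] yaw 89.32 q [-30.8  17.4  69.7   1.5  92.3 -30.1] tilt [ 0.0238  0.0165 -0.9996] F [ 0.2  0.  -0.4] w 1.0
[0.1621, -0.1511, -0.0002] -11.0
```

View pics/w16.png

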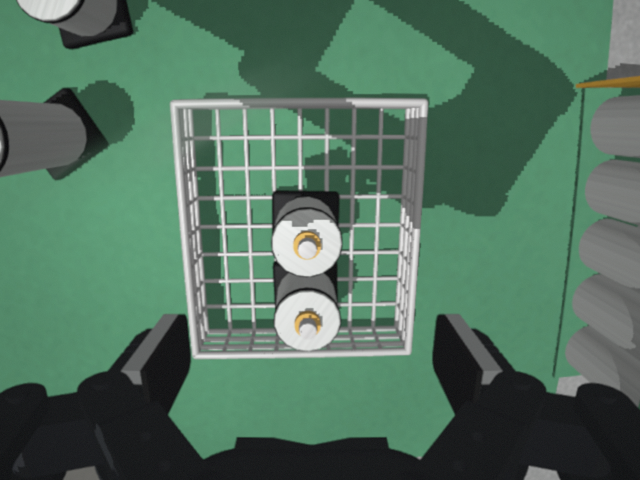

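View pics/c16.png

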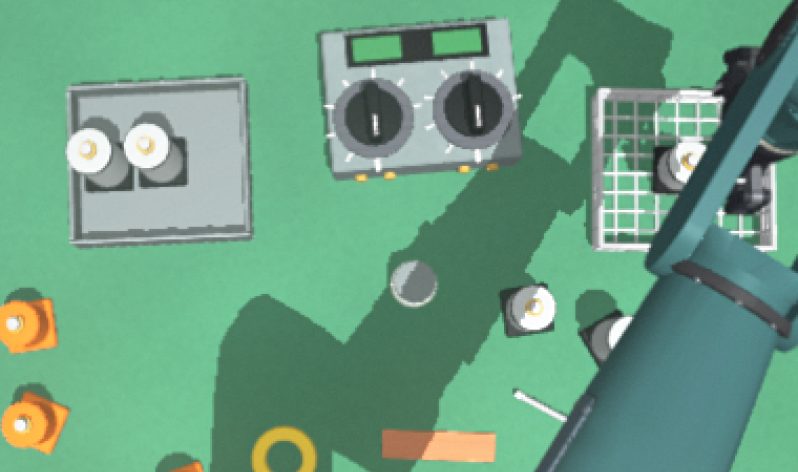

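>>> {"op": "carry_out", "data": {"rows": [[0.04,-0.037,-0.01,-3,0.9],[0.08,-0.075,-0.01,-6,0.9],[0.12,-0.113,0,-9,0.9],[0.162,-0.151,0,-11,0.9],[0.162,-0.151,0,-11,0.9],[0.162,-0.151,0,-11,0.9],[0.162,-0.151,0,-11,0.9]]}}

```text
time_s: 40.72
ee_pos: [0.4348, -0.1113, 0.2533]
ee_rot: [0.004, 0.641, 0.767, 0.014]
wrist_force: [-0.7, -0.4, 0.0]
gripper_width: 0.902
```

```bash
python3 -c "
from h import *
f=load('w16');print(at(f,307,243,.069),at(f,306,190,.017),at(f,300,106,.045))
snap('wrist','w17')
mv((.434,-.1105,.05,100.3))"
```

```text
[ 0.5885032  -0.27578437  0.069     ] [ 0.58938464 -0.24883674  0.017     ] [ 0.58582244 -0.18915901  0.045     ]
t 40.77 tcp [ 0.4348 -0.1114  0.2534] yaw 100.26 q [-22.4  -7.8  96.8   1.4  90.1 -32.6] tilt [ 0.0233  0.0165 -0.9996] F [-0.2 -0.2 -0.6] w 0.9
[-0.0007, -0.0045, 0.1493] -0.0
```

View pics/w17.png

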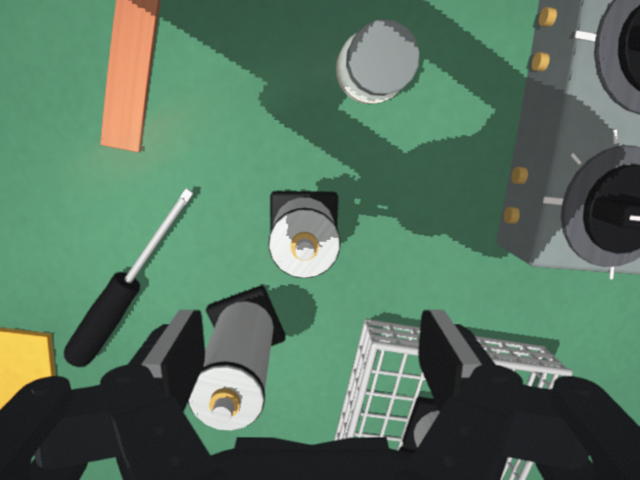

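```bash
python3 -c "
from h import *
tgt('w17',305,241,.064,.05)"
```

```text
cap [ 0.4361 -0.1097  0.064 ]
t 40.77 tcp [ 0.4348 -0.1114  0.2534] yaw 100.26 q [-22.4  -7.8  96.8   1.4  90.1 -32.6] tilt [ 0.0233  0.0165 -0.9996] F [-0.2 -0.2 -0.6] w 0.9
[-0.0003, -0.0023, 0.1494] 0
```

>>> {"op": "carry_out", "data": {"rows": [[0,-0.001,0.05,0,0.9],[0,-0.003,0.1,0,0.9],[0,-0.003,0.149,0,0.9],[0,-0.003,0.149,0,0.9],[0,-0.003,0.149,0,0.3],[0,-0.003,0.149,0,0.3],[0,-0.003,0.149,0,0.3],[0,-0.003,0.149,0,0.3],[0,-0.003,0.149,0,0.3]]}}

```text
time_s: 41.9
ee_pos: [0.4374, -0.1105, 0.1077]
ee_rot: [0.007, 0.641, 0.767, 0.015]
wrist_force: [-0.3, -0.8, 5.8]
gripper_width: 0.524
```

>>> {"op": "carry_out", "data": {"rows": [[0,0,-0.04,0,0.3],[0,0,-0.08,0,0.3],[0,0,-0.12,0,0.3],[0,0,-0.14,0,0.3],[0,0,-0.14,0,0.3],[0,0,-0.14,0,0.3]]}}

```text
time_s: 42.65
ee_pos: [0.4328, -0.1121, 0.2467]
ee_rot: [0.006, 0.641, 0.767, 0.014]
wrist_force: [0.5, -0.2, -1.9]
gripper_width: 0.519
```

```bash
python3 -c "
from h import *
mv((.585,-.22,.185,89.3))"
```

```text
t 42.65 tcp [ 0.4328 -0.1121  0.2467] yaw 100.26 q [-22.6  -8.   97.8   1.4  89.1 -32.8] tilt [ 0.0282  0.0141 -0.9995] F [ 0.5 -0.2 -1.9] w 0.519
[-0.1333, 0.1303, 0.0104] 11.0
```

>>> {"op": "carry_out", "data": {"rows": [[-0.03,0.03,0,3,0.3],[-0.06,0.06,0,5,0.3],[-0.09,0.09,0,8,0.3],[-0.12,0.118,0.005,11,0.3],[-0.133,0.13,0.009,11,0.3],[-0.133,0.13,0.009,11,0.3],[-0.133,0.13,0.009,11,0.3]]}}

```text
time_s: 43.52
ee_pos: [0.5838, -0.2191, 0.239]
ee_rot: [0.003, 0.712, 0.703, 0.015]
wrist_force: [0.7, 0.1, -2.5]
gripper_width: 0.52
```

```bash
python3 -c "
from h import *
f=snap('wrist','w18')
mv((.585,-.22,.12,89.3),(.585,-.22,.063,89.3))"
```

```text
t 43.58 tcp [ 0.5839 -0.2191  0.2397] yaw 89.29 q [-26.4  14.9  74.5   1.4  89.7 -25.6] tilt [ 0.0266  0.015  -0.9995] F [-0.7 -0.3 -2. ] w 0.523
[-0.0019, -0.0006, 0.0657] -0.0
[-0.0028, -0.0021, 0.1227] -0.0
```

View pics/w18.png

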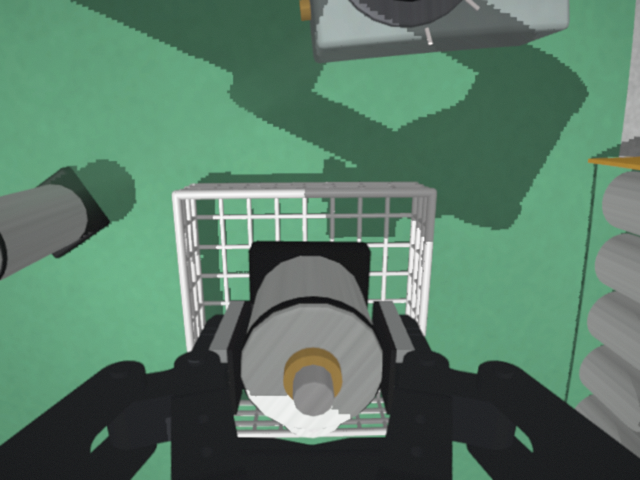

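```bash
python3 -c "
from h import *
f=load('w18')
z=.2397-.1077
print(at(f,312,368,z+.064),at(f,310,242,z+.012),[at(f,305,r,.045)[1] for r in (184,188,192,195)], proj(f,[[.585,-.276,.045]]))"
```

```text
[ 0.58556343 -0.21843057  0.196     ] [ 0.58653741 -0.19191954  0.144     ] [np.float64(-0.1807719810014479), np.float64(-0.18331450496468749), np.float64(-0.18586848191542285), np.float64(-0.18779160042546625)] [[306.28213838 321.30398567]]
```

```bash
python3 -c "
from h import *
mv((.584,-.2196,.08,89.3),(.584,-.2196,.062,89.3))"
```

```text
t 43.58 tcp [ 0.5839 -0.2191  0.2397] yaw 89.29 q [-26.4  14.9  74.5   1.4  89.7 -25.6] tilt [ 0.0266  0.015  -0.9995] F [-0.7 -0.3 -2. ] w 0.523
[-0.0021, -0.0027, 0.1057] -0.0
[-0.0024, -0.0031, 0.1237] -0.0
```

>>> {"op": "carry_out", "data": {"rows": [[-0.001,-0.001,0.035,0,0.3],[-0.001,-0.002,0.07,0,0.3],[-0.002,-0.003,0.1,0,0.3],[-0.002,-0.003,0.114,0,0.3],[-0.002,-0.003,0.12,0,0.3],[-0.002,-0.003,0.12,0,0.3],[-0.002,-0.003,0.12,0,0.3]]}}

```text
time_s: 44.45
ee_pos: [0.5848, -0.2196, 0.1214]
ee_rot: [0.005, 0.711, 0.703, 0.015]
wrist_force: [0.3, 0.7, -2.7]
gripper_width: 0.521
```

```bash
python3 -c "
from h import *
snap('wrist','w19')
mv()"
```

```text
t 44.5 tcp [ 0.5848 -0.2196  0.1213] yaw 89.29 q [-26.4  19.3  82.7   1.5  76.8 -26. ] tilt [ 0.0292  0.0137 -0.9995] F [-0.6 -0.1 -1.1] w 0.518
```

View pics/w19.png

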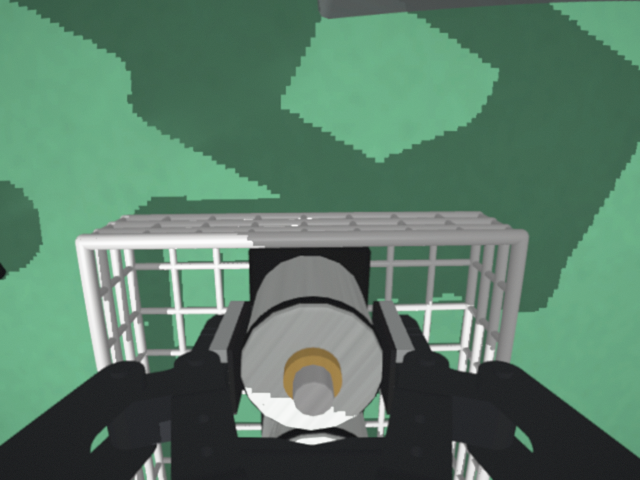

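Foot is inside the wall (gap just visible at row 245) and C is behind. Lower and release.

>>> {"op": "carry_out", "data": {"rows": [[0,0,0.004,0,0.3],[0,0,0.007,0,0.3],[0,0,0.007,0,0.3],[0,0,0.007,0,0.8],[0,0,0.007,0,0.8],[0,0,0.007,0,0.8],[0,0,-0.04,0,0.8],[0,0,-0.09,0,1],[0,0,-0.14,0,1],[0,0,-0.14,0,1]]}}

```text
time_s: 45.75
ee_pos: [0.5825, -0.2224, 0.2685]
ee_rot: [0.011, 0.711, 0.703, 0.017]
wrist_force: [0.4, -0.5, -1.0]
gripper_width: 1.002
```

```bash
python3 -c "
from h import *
snap('wrist','w20')
mv((.4035,-.208,.23,121.5))"
```

```text
t 45.8 tcp [ 0.5816 -0.2219  0.2649] yaw 89.3 q [-26.7  13.9  72.8   1.5  91.8 -25.9] tilt [ 0.0353  0.0107 -0.9993] F [ 0.  -0.7 -1. ] w 0.998
[0.012, -0.1774, -0.0253] -32.2
```

View pics/w20.png

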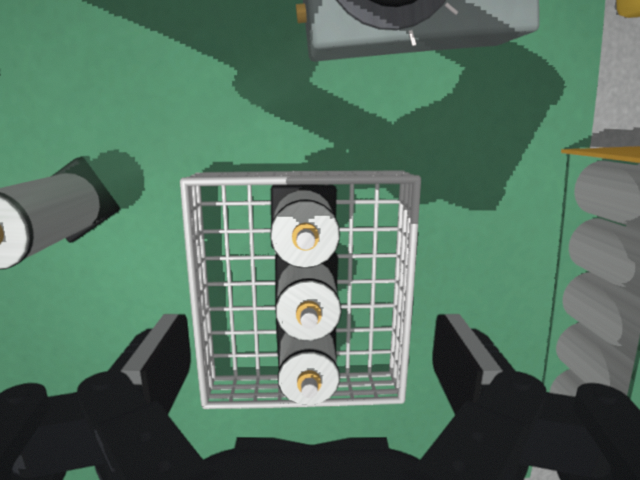

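>>> {"op": "carry_out", "data": {"rows": [[0.003,-0.045,-0.025,-8,1],[0.006,-0.09,-0.025,-16,1],[0.009,-0.135,-0.025,-24,1],[0.012,-0.177,-0.025,-32,1],[0.012,-0.177,-0.025,-32,1],[0.012,-0.177,-0.025,-32,1],[0.012,-0.177,-0.025,-32,1]]}}

```text
time_s: 46.68
ee_pos: [0.4047, -0.2081, 0.2832]
ee_rot: [0.012, 0.49, 0.871, 0.013]
wrist_force: [-0.1, 0.5, -0.2]
gripper_width: 1.002
```

```bash
python3 -c "
from h import *
snap('wrist','w21')
mv((.4035,-.208,.087,121.5))"
```

```text
t 46.73 tcp [ 0.4048 -0.2081  0.2833] yaw 121.29 q [-35.3  -7.8  93.4   1.7  93.1 -66.5] tilt [ 0.0348  0.0113 -0.9993] F [-0.1 -0.1 -0.1] w 1.0
[0.0019, -0.0061, 0.1422] -0.2
```

View pics/w21.png

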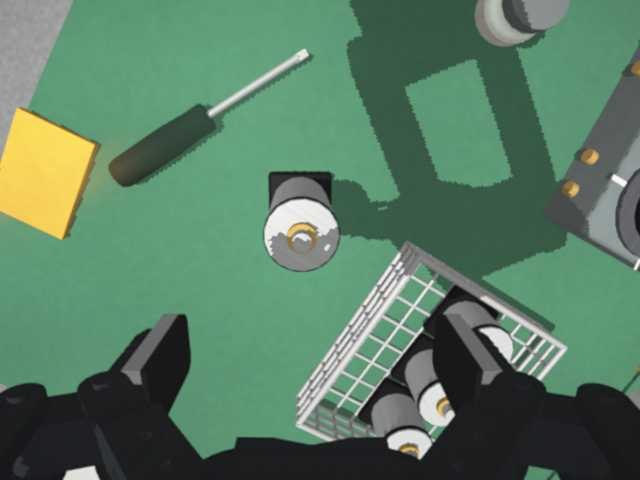

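```bash
python3 -c "
from h import *
tgt('w21',302,234,.11,.087)"
```

```text
cap [ 0.403  -0.2017  0.11  ]
t 46.73 tcp [ 0.4048 -0.2081  0.2833] yaw 121.29 q [-35.3  -7.8  93.4   1.7  93.1 -66.5] tilt [ 0.0348  0.0113 -0.9993] F [-0.1 -0.1 -0.1] w 1.0
[0.0075, -0.0033, 0.1423] 0
```

>>> {"op": "carry_out", "data": {"rows": [[0.005,-0.002,0.05,0,1],[0.006,-0.004,0.1,0,1],[0.006,-0.004,0.141,0,1],[0.006,-0.004,0.141,0,1],[0.006,-0.004,0.141,0,0.3],[0.006,-0.004,0.141,0,0.3],[0.006,-0.004,0.141,0,0.3],[0.006,-0.004,0.141,0,0.3],[0.006,-0.004,0.141,0,0.3]]}}

```text
time_s: 47.85
ee_pos: [0.4039, -0.2047, 0.1449]
ee_rot: [0.015, 0.49, 0.871, 0.013]
wrist_force: [-2.3, -1.2, 5.3]
gripper_width: 0.532
```

>>> {"op": "carry_out", "data": {"rows": [[0,0,-0.04,0,0.3],[0,0,-0.08,0,0.3],[0,0,-0.12,0,0.3],[0,0,-0.14,0,0.3],[0,0,-0.14,0,0.3],[0,0,-0.14,0,0.3],[0,0,-0.14,0,0.3]]}}

```text
time_s: 48.72
ee_pos: [0.3981, -0.2053, 0.283]
ee_rot: [0.013, 0.49, 0.871, 0.013]
wrist_force: [0.5, -0.1, -3.3]
gripper_width: 0.531
```

```bash
python3 -c "
from h import *
mv((.34,.02,.23,105),(.592,.22,.23,93))"
```

```text
t 48.73 tcp [ 0.3981 -0.2053  0.283 ] yaw 121.28 q [-35.5  -8.8  94.3   1.6  93.2 -66.6] tilt [ 0.0351  0.0094 -0.9993] F [ 0.5 -0.1 -3.3] w 0.531
[0.2227, 0.0674, -0.0009] 16.3
[0.2628, 0.3865, 0.0098] 28.3
```

>>> {"op": "carry_out", "data": {"rows": [[0.045,0.013,0,3,0.3],[0.09,0.027,0,6,0.3],[0.135,0.04,0,9,0.3],[0.18,0.054,0,12,0.3],[0.223,0.067,0,16,0.3],[0.223,0.067,0,16,0.3],[0.223,0.067,0,16,0.3]]}}

```text
time_s: 49.6
ee_pos: [0.3394, 0.02, 0.2824]
ee_rot: [0.011, 0.606, 0.795, 0.014]
wrist_force: [0.7, 0.1, -4.7]
gripper_width: 0.523
```

```bash
python3 -c "
from h import *
mv((.592,.22,.23,93))"
```

```text
t 49.6 tcp [0.3394 0.02   0.2824] yaw 105.35 q [ -6.8 -24.  105.8   0.7  96.3 -22. ] tilt [ 0.0341  0.009  -0.9994] F [ 0.7  0.1 -4.7] w 0.523
[0.126, 0.2964, 0.0088] 12.4
```

>>> {"op": "carry_out", "data": {"rows": [[0.018,0.042,0.001,2,0.3],[0.036,0.084,0.002,4,0.3],[0.054,0.126,0.003,6,0.3],[0.072,0.168,0.004,8,0.3],[0.09,0.21,0.005,10,0.3],[0.108,0.253,0.006,12,0.3],[0.126,0.296,0.008,12.5,0.3],[0.126,0.296,0.008,12.5,0.3],[0.126,0.296,0.008,12.5,0.3]]}}

```text
time_s: 50.72
ee_pos: [0.5921, 0.2183, 0.2832]
ee_rot: [0.009, 0.69, 0.724, 0.014]
wrist_force: [-0.1, -0.1, -3.0]
gripper_width: 0.523
```

```bash
python3 -c "
from h import *
snap('wrist','w22')
mv((.592,.22,.15,93))"
```

```text
t 50.77 tcp [0.5917 0.2183 0.2841] yaw 92.76 q [15.1 14.5 69.9 -0.  93.7 12.4] tilt [ 0.0326  0.008  -0.9994] F [-0.   0.6 -3.6] w 0.527
[0.0011, -0.0022, 0.08] -0.2
```

View pics/w22.png

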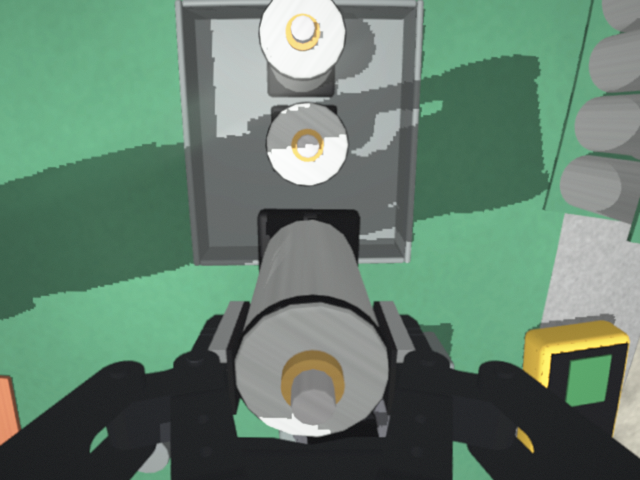

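```bash
python3 -c "
from h import *
f=load('w22'); zb=.2841-.1449
print('F cap',at(f,307,145,.115),'E cap',at(f,312,372,zb+.11),'E foot far edge',at(f,309,210,zb+.012),'crate -y rim',[at(f,225,r,.045)[1] for r in (256,262,265)])
f=load('w13'); print('F',at(f,314,252,.115), 'foot',at(f,310,187,.017))"
```

```text
F cap [0.59265069 0.28034999 0.115     ] E cap [0.59359739 0.22317123 0.2492    ] E foot far edge [0.59413891 0.25073943 0.1512    ] crate -y rim [np.float64(0.19083133228313615), np.float64(0.18594625557579675), np.float64(0.18348778544207356)]
F [0.59269803 0.28138307 0.115     ] foot [0.59138047 0.30483702 0.017     ]
```

>>> {"op": "carry_out", "data": {"rows": [[-0.001,-0.001,0.04,0,0.3],[-0.002,-0.003,0.08,0,0.3],[-0.0025,-0.004,0.112,0,0.3],[-0.0025,-0.004,0.128,0,0.3],[-0.0025,-0.004,0.128,0,0.3],[-0.0025,-0.004,0.128,0,0.3]]}}

```text
time_s: 51.52
ee_pos: [0.593, 0.2167, 0.1584]
ee_rot: [0.01, 0.69, 0.724, 0.016]
wrist_force: [0.3, 0.6, -3.1]
gripper_width: 0.527
```

```bash
python3 -c "
from h import *
mv()"
```

```text
t 51.52 tcp [0.593  0.2167 0.1584] yaw 92.74 q [14.9 18.  80.1 -0.  79.8 12.2] tilt [ 0.0365  0.0091 -0.9993] F [ 0.3  0.6 -3.1] w 0.527
```

>>> {"op": "carry_out", "data": {"rows": [[0,0,0.004,0,0.3],[0,0,0.007,0,0.3],[0,0,0.007,0,0.3],[0,0,0.007,0,0.85],[0,0,0.007,0,0.85],[0,0,0.007,0,0.85],[0,0,-0.04,0,0.85],[0,0,-0.09,0,1],[0,0,-0.14,0,1],[0,0,-0.14,0,1]]}}

```text
time_s: 52.78
ee_pos: [0.5894, 0.2159, 0.3058]
ee_rot: [0.013, 0.69, 0.724, 0.022]
wrist_force: [-0.3, -0.2, -0.1]
gripper_width: 0.999
```

```bash
python3 -c "
from h import *
snap('wrist','w23')
mv((.38,.0,.28,93))"
```

```text
t 52.83 tcp [0.5886 0.2157 0.3021] yaw 92.75 q [15.  13.5 69.1 -0.  94.9 12.2] tilt [ 0.0433  0.0109 -0.999 ] F [0.9 0.5 0.3] w 0.998
[-0.2051, -0.217, -0.0433] -0.3
```

View pics/w23.png

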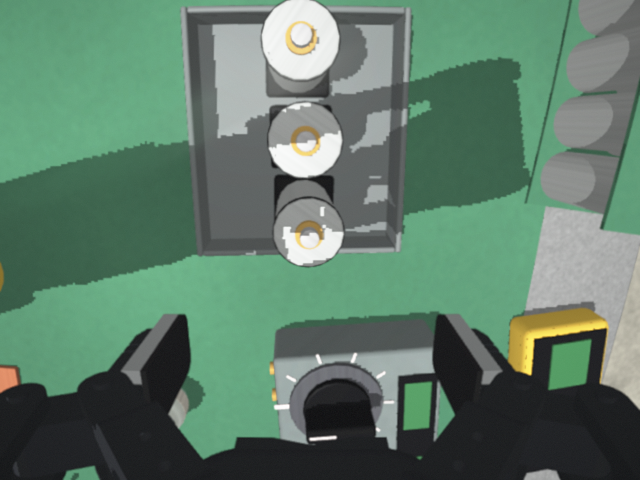

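>>> {"op": "carry_out", "data": {"rows": [[0,-0.05,-0.04,0,1],[0,-0.1,-0.04,0,1],[0.05,-0.15,-0.04,0,1],[0.1,-0.2,-0.04,0,1],[0.15,-0.25,-0.04,0,1],[0.2,-0.28,-0.04,0,1],[0.2,-0.28,-0.04,0,1],[0.2,-0.28,-0.04,0,1],[0.2,-0.28,-0.04,0,1]]}}

```text
time_s: 53.95
ee_pos: [0.2983, 0.401, 0.3304]
ee_rot: [0.012, 0.69, 0.723, 0.018]
wrist_force: [-0.1, -0.1, -0.3]
gripper_width: 1.0
```

```bash
python3 -c "
from h import *
snap('top','t24');snap('scene','s24');mv()
i=cv2.imread('pics/t24.png')
cv2.imwrite('pics/c24.png',cv2.resize(i[120:345,140:520],None,fx=2.1,fy=2.1,interpolation=3))
i=cv2.imread('pics/s24.png')
cv2.imwrite('pics/c25.png',cv2.resize(i[170:400,120:500],None,fx=2.1,fy=2.1,interpolation=3))
i=cv2.imread('pics/t24.png')
cv2.imwrite('pics/c26.png',cv2.resize(i[120:215,280:400],None,fx=6,fy=6,interpolation=3))"
```

```text
t 54.05 tcp [0.2987 0.4008 0.331 ] yaw 92.63 q [47.5 -2.7 83.4 -1.4 97.3 44.7] tilt [ 0.043   0.0099 -0.999 ] F [-0.1  0.  -0.6] w 1.003
```

View pics/c24.png

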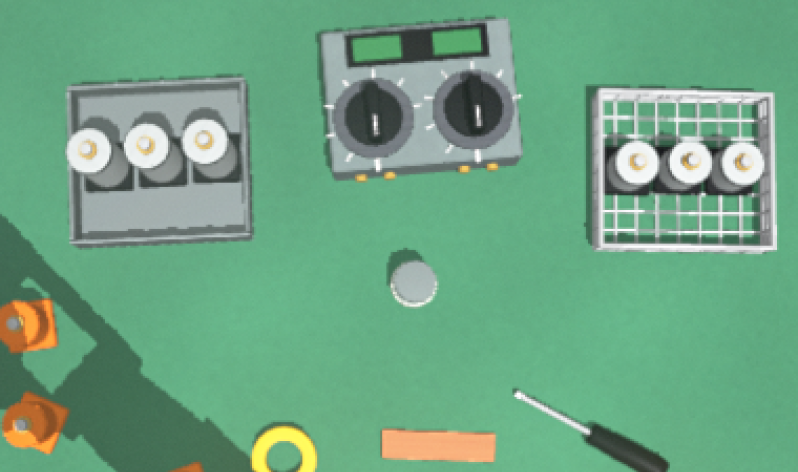

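View pics/c25.png

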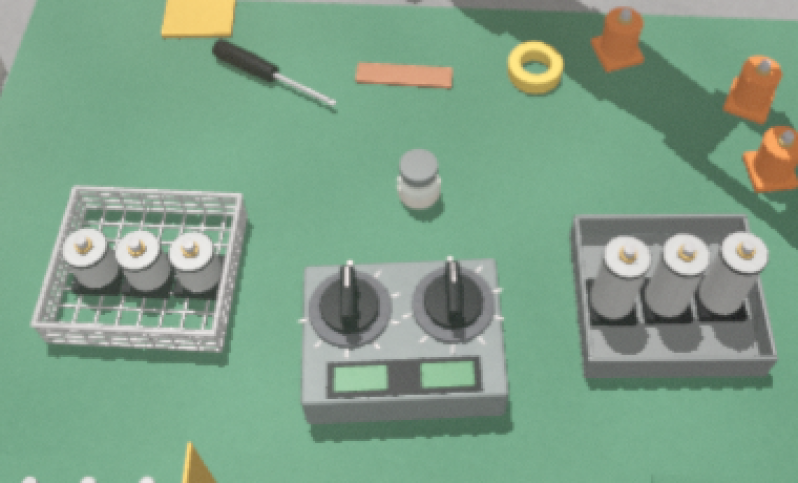

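View pics/c26.png

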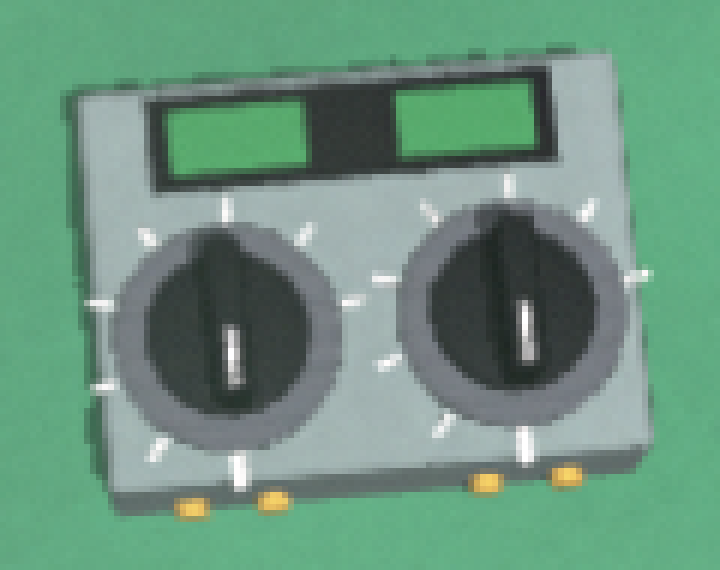

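```bash
python3 -c "
from h import *
f=load('t24')
for a,b in [((231,328),(236,385)),((523,303),(529,360))]:
  p,q=[at(f,280+x/6,120+y/6,.104) for x,y in (a,b)];d=q-p;print(np.degrees(np.arctan2(d[1],d[0])))
print(job.close_job())"
```

```text
-174.69445793650547
-174.20829470459552
the job is handed in; nothing more can be done
None
```

I handed the job in at about 54 s with every part of the task done as far as my checks show; the hand-in itself reports no verdict.

- **Knobs:** I turned both anticlockwise until the torque rose sharply (about 1.5–1.6 N m), before lifting any cell. In the last top picture both marks point at their off ticks. They measure −174.7° (left) and −174.2° (right), against about −174.6° expected at off.
- **Cells:** All six were present. The last top and scene pictures show the three tall cells standing in the crate and the three short cells standing in the wire basket, all released.
- **Other items:** The jar and the orange look-alikes appear where they started. The gripper was clear of everything at hand-in.
- **Tilt:** The tool's tilt had drifted to about 2.5° by the end. No cell was visibly upset by it, but I did not correct it.
- **Calibration:** The wrist and top cameras disagreed by 2–5 mm on cell positions, so spacing in the containers is a few millimetres.

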